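Fetch the stock bottle from behind the cabinet's spring flap

TASK

Push the clear spring flap of the grey vial cabinet inwards, keep it held down with the hand while you reach back under the roof, and take out the wide-bodied stock bottle (not the slim vial). Set the bottle down upright inside the low metal tray, letting go only once it stands there; the flap must be shut again and the slim vial left standing in its place in the cabinet. Do not disturb the wash bottle or the brush.

Things in the scene. Friction and masses are not known exactly. Their poses are not given: they have to be found in the camera images.
- cabinet: Grey vial cabinet, fixed, 172 (x) x 332 (y) x 150 mm (z) outside; origin at centre of underside, x to the back, z up; its front (-x) faces roughly to the robot. Walls and floor 6 mm (inner floor z = 6). Front wall 134 mm high, back wall 150. Behind the flap opening (x = -80 to +26, 320 wide) a fixed roof covers the rear of the top. Bottle and vial stand under the roof, axes at x = +40 to +48.
- roof_edge (a point): Middle of the front edge of the cabinet's fixed clear roof, at x = +26, y = 0, z = 150 mm in the cabinet's frame (same axes). The roof is 4 mm thick (underside z = 146) back to x = +80. It stops a hand pointing straight down: lean the fingers down and to the back by 35 to 45 degrees from vertical. Bring the bottle forward from under it first, low at first so that the flap gives way downwards, then lift.
- flap (a joint): Clear spring flap, 100 mm from hinge to free edge, 306 wide, 4 thick; its edge is a free-turning metal roller 12 mm thick. 0 rad = shut: slopes up from the hinge to the back, 0.11 rad above level, free edge 7 mm short of the roof. Positive = pushed down and inwards; level at 0.11, stop 1.6. The spring always closes it (1 to 2.5 N at the free edge); it shuts within 1 s when free and gives way to hand or bottle.
- cabinet_hinge (a point): Middle of the flap's hinge line on top of the front wall, at x = -80, y = 0, z = 134 mm in the cabinet's frame; same axes as the cabinet. Beside the flap the side walls' upper edges slope from z = 134 here up to 150 at the roof.
- bottle_mid (a point): Stock bottle, loose, about 120 g, 100 mm tall: round white body 48 mm across up to 45 mm, shoulder, then a straight round neck and cork stopper 35 mm across from 62 mm to the top (grip there, about 83 mm above the foot). Point on its axis half-way up (50 mm above the foot), z up its axis. It stands in the cabinet about 45 mm left or right of the middle.
- vial_mid (a point): Slim clear culture vial with white cap, loose, 28 mm across (29 at the cap), 95 mm tall; point on its axis half-way up (47.5 mm above its foot). It stands in the cabinet beside the bottle, about 90 mm from it, and must stay there standing.
- tray_in (a point): Centre of the inner floor of the low open aluminium tray, fixed: 170 (x) x 130 (y) x 16 mm outside, walls and floor 5 mm (inner floor 5 mm above the table, inside 160 x 120, rim 11 mm above it). x along its long side, z up. It lies to the robot's left, the cabinet to its right.
- wash_bottle: Bystander: white plastic wash bottle, 60 mm across, about 185 mm tall with its bent spout, standing at the far side; origin at the centre of its foot.
- brush_grip (a point): Bystander: brush lying on the table between cabinet and tray, 170 mm long; point on its handle, x along the brush.
Things that resemble listed ones, but are neither listed nor needed, are in the scene too. Of the things that look like the part that bears tray_in, the middle-sized one is meant.

How it is judged:
By the outcome, as a careful person would: the job done as asked, in the order asked, and still so for the second after the job is handed in, with the robot touching nothing.
It also fails if it takes over 54 s, if anything falls off the work surface, if the arm or the gripper's body presses on something with over 40 N, if the wrist force passes 120 N, or if a joint passes its speed limit or range.

ROBOT

A 7-joint arm with a two-finger parallel gripper is mounted at the origin on the work surface. World frame = base frame: x ahead of the robot, y to its left, z up, the work surface at z = 0. Lengths are in m, angles in rad, forces in N, time in s.
With the tool pointing down it reaches from about 0.4 to 0.875 m from the base axis. Payload 19.3 kg.
Tool frame: the origin (TCP) lies midway between the tips of the shut fingers; the grasp point (between the pads) lies bot.grip_point_offset behind it (bot.grip_point_offset is the distance from the TCP to the grasp point, in m); z points along the fingers, y is the direction in which the jaws open and shut (so a half turn about z gives the same grasp; the last joint's range is limited). The gripper opens to 85 mm and grips with 20 to 120 N. Pads are 22 mm wide; open, the fingers measure 114 mm over their backs; the gripper's body (76 mm by 85 mm) begins 54 mm behind the grasp point. The pads swing forward as they close: fully open they stand 13 mm farther back than shut.
Start: joints at [1.175, 0.521, -0.036, 1.599, 0.021, 1.021, -0.113], TCP at [0.2, -0.592, 0.231] pointing down, gripper open.
Joint ranges: [-2.91, 2.91], [-0.3, 2.13], [-1.5, 1.42], [0.17, 2.43], [-1.26, 4.41], [0.16, 1.93], [-2.52, 2.52]. Speed limits (rad/s): [1.89, 1.89, 2.39, 2.39, 3.01, 3.01, 3.01].

INTERFACE

Orientations are given as [roll, pitch, yaw] about the fixed x, y, z axes, in that order (R = Rz(yaw) Ry(pitch) Rx(roll)).
In Python, from workcell import bot gives the robot as it stands.
- The arm moves only by the tool servo_tool, never from a script. Its argument "rows" is a list that holds one entry, the list of rows, each a list of 6 numbers: the shift along the tool's x, y, z in cm, then the turn, a rotation vector about the tool's x, y, z in degrees. A call has 1 to 5 rows; each row shifts and turns the commanded pose from where the row before left it, along the tool's axes as they then stand; what a row does not reach is not made up. A row lasts 1/8 s, in which the tool goes at most 62.5 mm and 10.7 degrees, less where a joint would pass 70% of its speed; a pose out of reach is approached as far as the arm can. A call is refused whole if a number of a shift passes 6.25 or a number of a turn 10.7, either way. A call with a gripper value outside its range is refused whole. "grip" is the opening, from -1 (shut) to 1 (fully open), so that 0 is half open, set as the call begins (left out, the last holds). The fingers move at their own pace and stop on an object; "squeeze" is the grip in N (left out, the last holds). Time passes only in rows, so rows that do not move let the fingers close. It gives the time, the measured TCP pose, the force and the opening at its end, in the units of the state.
- bot.observe(): the state, without advancing time (a new reading comes with each control period).
- bot.grab_frame(name): name is "side" or "top"; returns a dict with "image" (384x512x3 uint8, red, green, blue), "K" (3x3 intrinsics, pixels), "dist" ([k1, k2, p1, p2, k3] as OpenCV has them; the pictures are not rectified), "R" (3x3) and "t" (3): a world point X has camera coordinates R X + t. Camera axes: x right, y down, z forward; pixel columns grow to the right and rows downward; lengths in m; the calibration is good to about 2 mm. A picture is of the moment at which its call begins. There is no depth.
- bot.job_done(): hands the job in, once; it reports no verdict.
The state is a dict: "clock": time; "qpos": joint angles; "qd": joint speeds; "joint_efforts": joint torques, N m; "position": TCP position; "tool_rot": TCP orientation; "force": force on the tool from outside, world axes, zero at the start; "moment": the same for the moment, N m; "grip_width": finger opening in m.
Only numpy, scipy, OpenCV 4.12 (cv2) and the standard library are available. Lean on these libraries where they do the work, as an engineer would, in place of code of your own. Each camera call takes 0.05 s, during which the arm holds its last target.

## Working session

There is one attempt and no reset: what is moved stays moved. The work goes in short steps, Python scripts to look and compute and a tool call to move; the robot and the scene stay as the last step left them, time stands still between calls to the robot, and variables do not carry over. Pictures are saved under pics/ and viewed, and the job is handed in when it is done.

Besides the shell and the picture viewer there is one more tool, called after ">>>" by a JSON object that holds its "api" and its "payload". servo_tool: Moves the arm, as the interface text tells. Its arguments: {"type":"object","properties":{"rows":{"type":"array"},"grip":{"type":"number"},"squeeze":{"type":"number"}},"required":["rows"]}

```bash
ls; mkdir -p pics; python3 - <<'E'
from workcell import bot
import cv2,json
print(bot.observe(), bot.grip_point_offset)
for n in("side","top"):
    f=bot.grab_frame(n)
    cv2.imwrite(f"pics/{n}0.png",cv2.cvtColor(f["image"],cv2.COLOR_RGB2BGR))
    cv2.imwrite(f"pics/{n}0x.png",cv2.resize(cv2.cvtColor(f["image"],cv2.COLOR_RGB2BGR),(800,600),interpolation=cv2.INTER_CUBIC))
    print(n,f["K"],f["dist"],f["R"],f["t"],-f["R"].T@f["t"])
E
```

```text
pics
{'clock': 0.0, 'qpos': array([ 1.17478953,  0.52199651, -0.03632035,  1.59999763,  0.0211604 ,
        1.02112822, -0.11275691]), 'qd': array([-1.56367276e-03, -9.03942199e-04, -8.01365839e-04,  1.38752095e-04,
        4.10045283e-04, -1.14421222e-04, -7.67877310e-05]), 'joint_efforts': array([-4.68050985e-04, -9.27132940e+01,  1.97950713e+00, -3.69936454e+01,
        1.77250343e-02,  8.30088858e-03, -9.67996516e-05]), 'position': array([ 0.19990644, -0.59180464,  0.23074043]), 'tool_rot': array([-3.14044741e+00,  5.28314264e-05,  3.25812934e-01]), 'force': array([-0.30743231, -0.09751341,  0.42214697]), 'moment': array([ 0.0169166 , -0.00614632,  0.02788665]), 'grip_width': 0.08509053078529522} 0.0187
side [[424.18401005   0.         252.5208956 ]
 [  0.         424.18401005 188.371889  ]
 [  0.           0.           1.        ]] [0.00045732 0.         0.         0.         0.        ] [[-0.75255764  0.65811371 -0.02330971]
 [ 0.40233341  0.43147238 -0.80744004]
 [-0.52132986 -0.61702345 -0.58948897]] [ 0.26247127 -0.1503121   1.42333352] [1.0000266  0.77034973 0.72378952]
top [[413.86596208   0.         253.56673028]
 [  0.         413.86596208 190.07757241]
 [  0.           0.           1.        ]] [-0.01000068  0.          0.          0.          0.        ] [[-0.02377054 -0.99955849  0.01782654]
 [-0.99704273  0.02239966 -0.07351222]
 [ 0.07308046 -0.01952124 -0.99713498]] [0.10867961 0.4575363  0.95175421] [0.38921198 0.11696239 0.98072454]
```

View pics/side0x.png

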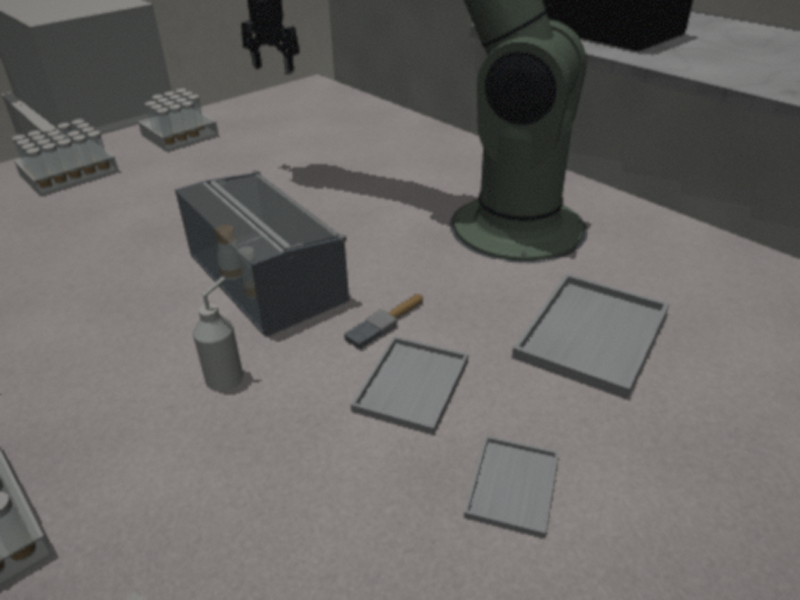

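View pics/top0x.png

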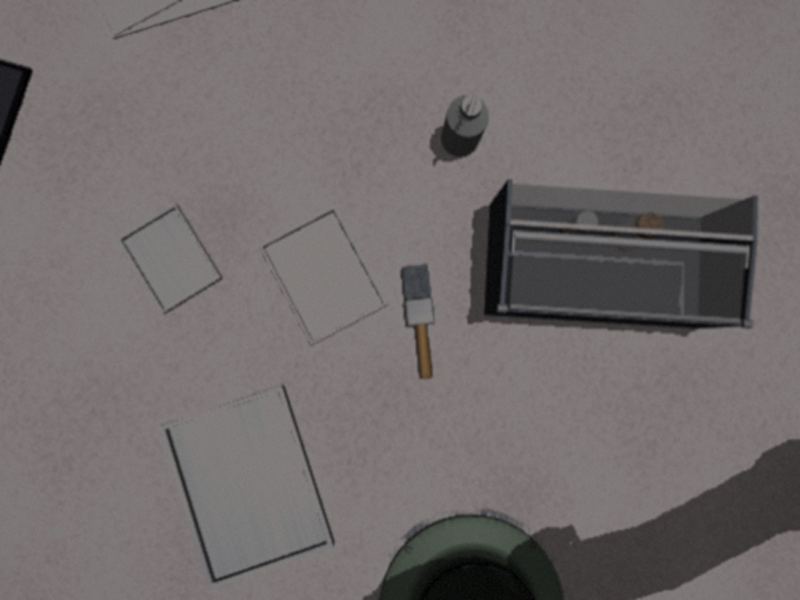

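The side view shows the cabinet at about (262,250) with the wash bottle in front of it, three trays, and the arm at the back. In the top view the cabinet spans about (490–755, 185–325). The cork (bottle) is at about (650,222) and the white cap (vial) at about (587,218). The middle-sized tray is near (324,277). Next I'll zoom in and measure.

```bash
cat > h.py <<'E'
import numpy as np,cv2
from workcell import bot
def ray(f,uv):
    p=cv2.undistortPoints(np.array([[uv]],float),f["K"],f["dist"])[0,0]
    d=f["R"].T@np.array([p[0],p[1],1.]); return -f["R"].T@f["t"],d
def onz(f,uv,z):
    c,d=ray(f,uv); return c+d*(z-c[2])/d[2]
def proj(f,X):
    X=np.atleast_2d(X).astype(float)
    return cv2.projectPoints(X,cv2.Rodrigues(f["R"])[0],f["t"],f["K"],f["dist"])[0][:,0]
def two(fa,ua,fb,ub):
    c1,d1=ray(fa,ua);c2,d2=ray(fb,ub)
    A=np.stack([d1,-d2],1);s=np.linalg.lstsq(A,c2-c1,rcond=None)[0]
    a=c1+s[0]*d1;b=c2+s[1]*d2
    return (a+b)/2,np.linalg.norm(a-b)
def save(f,name,box=None,sc=1):
    im=cv2.cvtColor(f["image"],cv2.COLOR_RGB2BGR)
    if box: x0,y0,x1,y1=box; im=im[y0:y1,x0:x1]
    im=cv2.convertScaleAbs(cv2.resize(im,None,fx=sc,fy=sc,interpolation=cv2.INTER_CUBIC),alpha=1.7)
    cv2.imwrite("pics/"+name,im)
E
python3 - <<'E'
from h import *
t=bot.grab_frame("top");s=bot.grab_frame("side")
save(t,"t1.png",(300,105,500,220),4)
save(s,"s1.png",(105,100,235,220),5)
save(t,"t2.png",(150,120,270,230),5)
E
```

```text
(no output)
```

View pics/t1.png

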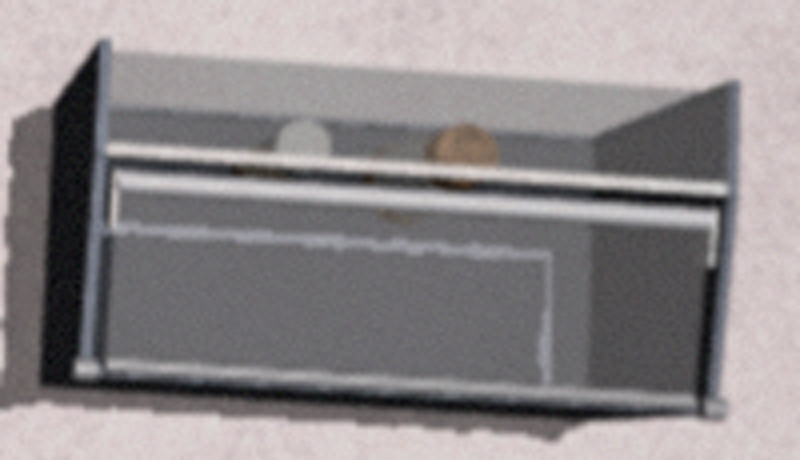

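View pics/s1.png

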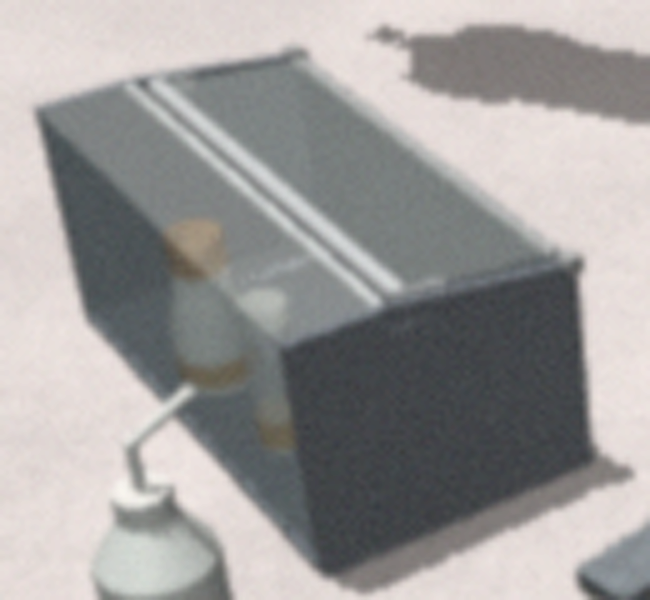

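View pics/t2.png

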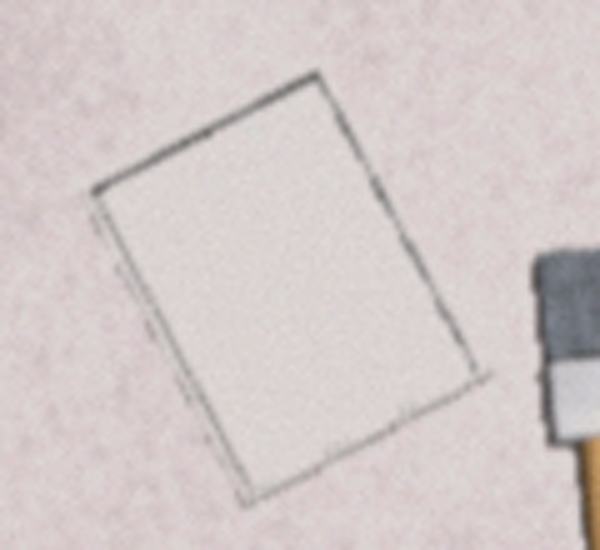

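```bash
python3 - <<'E'
from h import *
np.set_printoptions(precision=4,suppress=True)
t=bot.grab_frame("top");s=bot.grab_frame("side")
T=lambda u,v:((u+.5)/4-.5+300,(v+.5)/4-.5+105)
S=lambda u,v:((u+.5)/5-.5+105,(v+.5)/5-.5+100)
Q=lambda u,v:((u+.5)/5-.5+150,(v+.5)/5-.5+120)
for n,p,z in[("BL",T(104,42),.15),("BR",T(736,82),.15),("roofL",T(104,150),.15),("roofR",T(730,188),.15),("hL",T(88,370),.134),("hR",T(714,406),.134),("cork",T(464,153),.106),("vial",T(304,140),.101)]: print(n,onz(t,p,z))
for n,p,z in[("sBR",S(38,108),.15),("sBL",S(287,346),.15),("sBLfoot",S(325,572),0),("sBRfoot",S(87,320),0),("sFLfoot",S(590,460),0),("sFLtop",S(575,262),.134),("cork",S(197,233),.106),("vialcap",S(266,299),.101),("bfoot",S(213,378),.006),("vfoot",S(282,440),.006)]: print(n,onz(s,p,z))
print("cork2",two(t,T(464,153),s,S(197,233)),"vial2",two(t,T(304,140),s,S(266,299)))
c=[onz(t,Q(*p),.016) for p in[(318,72),(94,190),(248,502),(486,376)]]
c=np.array(c);print(c,c.mean(0),[np.linalg.norm(c[i]-c[i-1]) for i in range(4)])
d=c[0]+c[1]-c[2]-c[3];print("tray x yaw",np.degrees(np.arctan2(d[1],d[0])))
E
```

```text
BL [ 0.6007 -0.0505  0.15  ]
BR [ 0.5738 -0.3774  0.15  ]
roofL [ 0.5447 -0.0484  0.15  ]
roofR [ 0.5187 -0.3706  0.15  ]
hL [ 0.4336 -0.0392  0.134 ]
hR [ 0.4075 -0.3641  0.134 ]
cork [ 0.5475 -0.252   0.106 ]
vial [ 0.5572 -0.1671  0.101 ]
sBR [ 0.5752 -0.3711  0.15  ]
sBL [ 0.6023 -0.0447  0.15  ]
sBLfoot [ 0.6004 -0.0515  0.    ]
sBRfoot [ 0.5763 -0.3721  0.    ]
sFLfoot [ 0.4332 -0.0341  0.    ]
sFLtop [ 0.4342 -0.0318  0.134 ]
cork [ 0.5473 -0.2464  0.106 ]
vialcap [ 0.5519 -0.1635  0.101 ]
bfoot [ 0.5542 -0.2496  0.006 ]
vfoot [ 0.5572 -0.1651  0.006 ]
cork2 (array([ 0.5466, -0.2517,  0.1039]), np.float64(0.0032710166317232673)) vial2 (array([ 0.5545, -0.1645,  0.1025]), np.float64(0.006056709904950066))
[[0.5946 0.1901 0.016 ]
 [0.5407 0.2959 0.016 ]
 [0.3931 0.2259 0.016 ]
 [0.4492 0.1141 0.016 ]] [0.4944 0.2065 0.016 ] [np.float64(0.16402396155171153), np.float64(0.11870097353665794), np.float64(0.16331091919044052), np.float64(0.1250128115954613)]
tray x yaw 26.481879187716785
```

```bash
python3 - <<'E'
from h import *
np.set_printoptions(precision=4,suppress=True)
t=bot.grab_frame("top");s=bot.grab_frame("side")
for f,box,n in[(t,(395,130,435,160),"t"),(s,(135,140,155,158),"s")]:
    im=f["image"].astype(int); m=((im[...,0]-im[...,2])>14).astype(np.uint8)
    k=np.zeros_like(m);x0,y0,x1,y1=box;k[y0:y1,x0:x1]=m[y0:y1,x0:x1]
    ys,xs=np.nonzero(k);print(n,k.sum(),xs.min(),xs.max(),ys.min(),ys.max(),xs.mean(),ys.mean())
    cv2.imwrite(f"pics/m{n}.png",cv2.resize(k[y0:y1,x0:x1]*255,None,fx=10,fy=10,interpolation=0))
# predicted rim of cork top for hypotheses
a=np.linspace(0,2*np.pi,40)
for c in[(.5475,-.2505),(.547,-.2505),(.55,-.252)]:
    for f in(t,s):
        for z in(.106,.068):
            p=proj(f,np.stack([c[0]+.0175*np.cos(a),c[1]+.0175*np.sin(a),0*a+z],1));print(c,z,p.min(0),p.max(0))
E
cd pics; python3 -c "
import cv2,numpy as np
a=cv2.imread('mt.png');b=cv2.imread('ms.png');h=max(a.shape[0],b.shape[0]);p=lambda x:cv2.copyMakeBorder(x,0,h-x.shape[0],0,20,0,value=(90,0,0))
cv2.imwrite('mm.png',np.hstack([p(a),p(b)]))"
```

```text
t 136 408 423 136 151 415.94117647058823 141.90441176470588
s 70 139 148 144 154 143.7 148.1
(0.5475, -0.2505) 0.106 [406.903 134.882] [422.9569 150.9131]
(0.5475, -0.2505) 0.068 [400.3647 138.3637] [415.7734 153.7523]
(0.5475, -0.2505) 0.106 [137.0788 142.6798] [149.3588 148.8141]
(0.5475, -0.2505) 0.068 [139.4498 153.7647] [151.501  160.0408]
(0.547, -0.2505) 0.106 [406.915  135.1105] [422.9696 151.143 ]
(0.547, -0.2505) 0.068 [400.3759 138.5831] [415.7852 153.973 ]
(0.547, -0.2505) 0.106 [137.2334 142.6208] [149.5102 148.7524]
(0.547, -0.2505) 0.068 [139.6011 153.7044] [151.6492 159.9779]
(0.55, -0.252) 0.106 [407.5316 133.7267] [423.5807 149.7501]
(0.55, -0.252) 0.068 [400.9694 137.2544] [416.3737 152.636 ]
(0.55, -0.252) 0.106 [136.0511 142.7882] [148.339  148.9269]
(0.55, -0.252) 0.068 [138.4412 153.8745] [150.5001 160.1551]
```

View pics/mm.png

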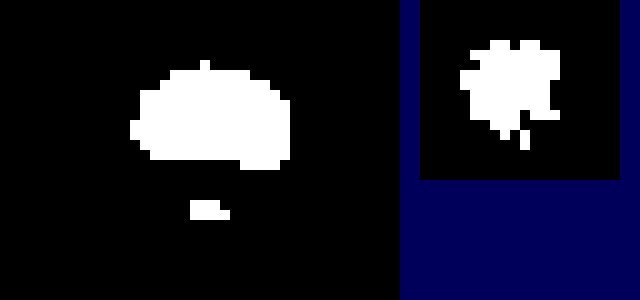

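```bash
cat > plan.py <<'E'
import sys
from h import *
from scipy.spatial.transform import Rotation as Ro, Slerp
def cur():
    o=bot.observe(); return np.array(o["position"]),Ro.from_euler("xyz",o["tool_rot"]),o
def Rt(lean,yaw):
    return Ro.from_euler("z",yaw,degrees=True)*Ro.from_euler("x",180,degrees=True)*Ro.from_euler("y",lean,degrees=True)
def plan(P,R,n,start=None):
    p,r,_=cur() if start is None else (*start,None)
    dr=(r.inv()*R).as_rotvec()
    step=np.degrees(dr)/n; cp,cr=p.copy(),r
    out=[]
    for i in range(n):
        want=p+(np.array(P)-p)*(i+1)/n
        sh=np.round(cr.inv().apply(want-cp)*100,2); tu=np.round(step,1)
        cp=cp+cr.apply(sh/100); cr=cr*Ro.from_rotvec(tu,degrees=True)
        out.append([*sh.tolist(),*tu.tolist()])
    for i in range(0,n,5): print([[float(x)+0. for x in q] for q in out[i:i+5]])
    print("end",cp.round(4),cr.as_euler("xyz",degrees=True).round(1),"err mm",((cp-P)*1e3).round(1))
    return cp,cr
if __name__=="__main__":
    x,y,z,l,w,n=map(float,sys.argv[1:7]); p,r,o=cur()
    print(o["clock"],p.round(4),r.as_euler("xyz",degrees=True).round(1),o["force"].round(1),round(o["grip_width"],4),o["qpos"].round(2))
    plan([x,y,z],Rt(l,w),int(n))
E
python3 plan.py .4434 -.2427 .21 45 -4.6 15
```

```text
0.4 [ 0.2    -0.5921  0.2312] [-180.     0.    18.7] [0.2 0.5 0.6] 0.0855 [ 1.17  0.52 -0.04  1.6   0.02  1.02 -0.11]
[[2.28, -1.69, 0.14, -0.6, 3.0, 1.5], [2.23, -1.75, 0.24, -0.6, 3.0, 1.5], [2.17, -1.81, 0.34, -0.6, 3.0, 1.5], [2.09, -1.86, 0.43, -0.6, 3.0, 1.5], [2.03, -1.93, 0.52, -0.6, 3.0, 1.5]]
[[1.94, -1.99, 0.6, -0.6, 3.0, 1.5], [1.86, -2.04, 0.68, -0.6, 3.0, 1.5], [1.76, -2.1, 0.76, -0.6, 3.0, 1.5], [1.67, -2.15, 0.82, -0.6, 3.0, 1.5], [1.56, -2.2, 0.88, -0.6, 3.0, 1.5]]
[[1.46, -2.25, 0.94, -0.6, 3.0, 1.5], [1.35, -2.3, 0.99, -0.6, 3.0, 1.5], [1.24, -2.34, 1.03, -0.6, 3.0, 1.5], [1.12, -2.38, 1.07, -0.6, 3.0, 1.5], [1.0, -2.43, 1.1, -0.6, 3.0, 1.5]]
end [ 0.4434 -0.2427  0.21  ] [-179.4  -45.6   -5.4] err mm [0. 0. 0.]
```

>>> {"api": "servo_tool", "payload": {"rows": [[[2.3,-1.7,0.1,-0.6,3,1.5],[2.2,-1.7,0.2,-0.6,3,1.5],[2.2,-1.8,0.3,-0.6,3,1.5],[2.1,-1.9,0.4,-0.6,3,1.5],[2.0,-1.9,0.5,-0.6,3,1.5]]], "grip": 0.42}}

```text
clock: 1.02
position: [0.2816, -0.4754, 0.226]
tool_rot: [3.105, -0.266, 0.198]
force: [0.6, -0.7, -0.4]
grip_width: 0.0608
```

>>> {"api": "servo_tool", "payload": {"rows": [[[1.9,-2.0,0.6,-0.6,3,1.5],[1.9,-2.0,0.7,-0.6,3,1.5],[1.8,-2.1,0.8,-0.6,3,1.5],[1.7,-2.2,0.8,-0.6,3,1.5],[1.6,-2.2,0.9,-0.6,3,1.5]]]}}

```text
clock: 1.65
position: [0.3638, -0.3586, 0.2189]
tool_rot: [3.104, -0.533, 0.067]
force: [0.7, -0.3, 0.4]
grip_width: 0.0607
```

>>> {"api": "servo_tool", "payload": {"rows": [[[1.5,-2.3,0.9,-0.6,3,1.5],[1.4,-2.3,1.0,-0.6,3,1.5],[1.2,-2.3,1.0,-0.6,3,1.5],[1.1,-2.4,1.1,-0.6,3,1.5],[1.0,-2.4,1.1,-0.6,3,1.5]]]}}

```text
clock: 2.28
position: [0.4356, -0.263, 0.2548]
tool_rot: [-3.086, -0.746, -0.094]
force: [-0.6, -1.4, 0.5]
grip_width: 0.0604
```

```bash
python3 plan.py .4434 -.2427 .1934 45 -4.6 4; python3 -c "
from h import *
s=bot.grab_frame('side');save(s,'s2.png',(90,20,290,220),3);t=bot.grab_frame('top');save(t,'t3.png',(280,90,500,250),3)"
```

```text
2.275 [ 0.4356 -0.263   0.2548] [-176.8  -42.8   -5.4] [-0.6 -1.4  0.5] 0.0604 [ 1.65  0.32 -1.08  2.32 -1.26  0.16  0.24]
[[-0.93, -0.46, 1.25, -0.7, 0.6, -0.2], [-0.95, -0.47, 1.24, -0.7, 0.6, -0.2], [-0.96, -0.49, 1.22, -0.7, 0.6, -0.2], [-0.97, -0.51, 1.21, -0.7, 0.6, -0.2]]
end [ 0.4434 -0.2427  0.1934] [179.7 -45.2  -4.4] err mm [-0. -0. -0.]
```

View pics/s2.png

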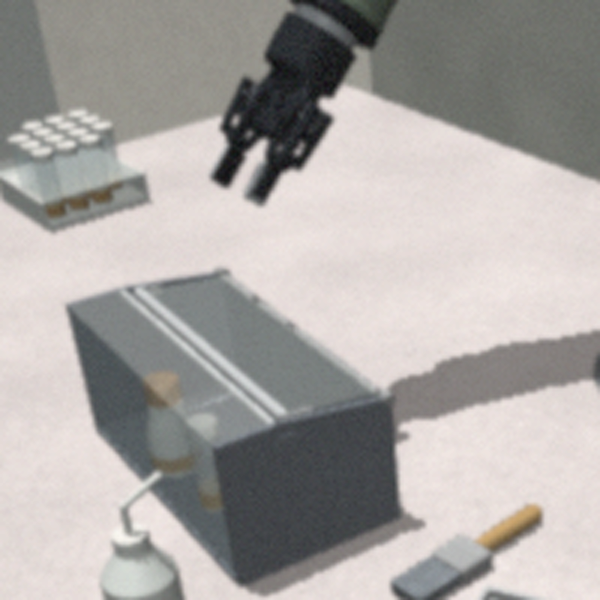

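View pics/t3.png

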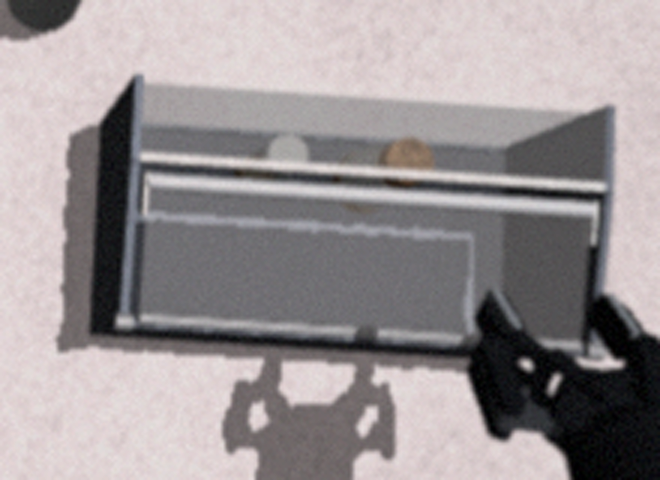

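The side view shows the leaning gripper at about (270,120), above and in front of the shut flap. The top view shows it over the front-right of the opening, about (550,370). Joints 5 and 6 sit on their limits here, so I'll move farther out, where the lean should be easier.

```bash
python3 plan.py .4900 -.246 .195 42 -7 5
```

```text
2.375 [ 0.4359 -0.263   0.2553] [-176.9  -42.8   -5.3] [-0.3 -0.2  0.4] 0.061 [ 1.65  0.31 -1.08  2.32 -1.26  0.16  0.24]
[[-0.05, -0.35, 1.62, -0.8, -0.1, 0.3], [-0.05, -0.37, 1.61, -0.8, -0.1, 0.3], [-0.05, -0.4, 1.6, -0.8, -0.1, 0.3], [-0.05, -0.42, 1.6, -0.8, -0.1, 0.3], [-0.05, -0.44, 1.6, -0.8, -0.1, 0.3]]
end [ 0.49  -0.246  0.195] [-179.6  -42.2   -7.3] err mm [ 0.  0. -0.]
```

>>> {"api": "servo_tool", "payload": {"rows": [[[0,-0.4,1.6,-0.8,0,0.3],[0,-0.4,1.6,-0.8,0,0.3],[0,-0.4,1.6,-0.8,0,0.3],[0,-0.4,1.6,-0.8,0,0.3],[0,-0.4,1.6,-0.8,0,0.3]]]}}

```text
clock: 3.0
position: [0.4845, -0.2667, 0.2394]
tool_rot: [-3.095, -0.684, -0.123]
force: [-0.3, -0.1, -0.9]
grip_width: 0.0605
```

```bash
python3 plan.py .4900 -.246 .185 42 -7 5
```

```text
3.0 [ 0.4845 -0.2667  0.2394] [-177.3  -39.2   -7.1] [-0.3 -0.1 -0.9] 0.0605 [ 1.13  0.29 -0.63  2.25 -1.26  0.16  0.11]
[[-0.64, -0.38, 0.9, -0.5, 0.6, 0.0], [-0.65, -0.39, 0.89, -0.5, 0.6, 0.0], [-0.66, -0.4, 0.88, -0.5, 0.6, 0.0], [-0.67, -0.41, 0.86, -0.5, 0.6, 0.0], [-0.68, -0.41, 0.86, -0.5, 0.6, 0.0]]
end [ 0.49  -0.246  0.185] [-179.8  -42.2   -7.2] err mm [-0.  0. -0.]
```

```bash
cat > fit.py <<'E'
import numpy as np, itertools
from scipy.spatial.transform import Rotation as Ro
from scipy.optimize import least_squares
S=[([1.17478953,.52199651,-.03632035,1.59999763,.0211604,1.02112822,-.11275691],[.19990644,-.59180464,.23074043],[-3.14044741,0,.3258]),
([1.65,.31,-1.08,2.32,-1.26,.16,.24],[.4359,-.2630,.2553],np.radians([-176.9,-42.8,-5.3])),
([1.13,.29,-.63,2.25,-1.26,.16,.11],[.4845,-.2667,.2394],np.radians([-177.3,-39.2,-7.1]))]
def fk(q,x,sg):
    c,h,L1,L2,L3,e,w,y7=x
    z=lambda a:Ro.from_euler('z',a); y=lambda a:Ro.from_euler('y',a)
    R=z(sg[0]*q[0]+c); p=np.array([0,0,h])
    R=R*y(q[1])*z(sg[1]*q[2]); p=p+R.apply([e,0,L1])
    R=R*y(q[3])*z(0); p=p+R.apply([-e,0,0])
    R=R*z(sg[2]*q[4]); p=p+R.apply([0,0,L2])
    R=R*y(q[5]); p=p+R.apply([w,0,0]); R=R*z(sg[3]*q[6]+y7); p=p+R.apply([0,0,L3])
    return p,R
def res(x,sg):
    r=[]
    for q,p,e in S:
        P,R=fk(q,x,sg); r+=list(P-np.array(p)); r+=list(.3*(R.inv()*Ro.from_euler('xyz',e)).as_rotvec())
    return r
if __name__=="__main__":
    out=[]
    for sg in itertools.product([1,-1],repeat=4):
        for c0 in(-2.4,-.07):
          for y0 in (0,1.57,3.14,-1.57):
            s=least_squares(res,[c0,.35,.42,.4,.3,0,0,y0],args=(sg,)); out.append((s.cost,sg,s.x.round(4)))
    out.sort(key=lambda a:a[0])
    for o in out[:4]: print(o)
    print((np.array(res(out[0][2],out[0][1]))*1e3).round(1))
E
python3 fit.py
```

```text
(np.float64(0.0004055084698147804), (-1, -1, -1, -1), array([-0.0783,  0.3519,  0.5415,  0.4473,  0.347 , -0.0317, -0.019 ,
        1.5075]))
(np.float64(0.00040550846981479596), (-1, -1, -1, -1), array([-0.0783,  0.3519,  0.5415,  0.4473,  0.347 , -0.0317, -0.019 ,
        1.5075]))
(np.float64(0.00040550846981479607), (-1, -1, -1, -1), array([-0.0783,  0.3519,  0.5415,  0.4473,  0.347 , -0.0317, -0.019 ,
        1.5075]))
(np.float64(0.00040550846981482285), (-1, -1, -1, -1), array([-0.0783,  0.3519,  0.5415,  0.4473,  0.347 , -0.0317, -0.019 ,
        1.5075]))
[10.5  2.7 -1.8 -0.  -0.  -4.5  2.4 -4.   2.8 19.4 -0.4  1.8 -3.3  4.8
 -1.  14.8  0.3  2.6]
```

```bash
cat > ik.py <<'E'
from fit import *
x=np.array([-0.0783,.3519,.5415,.4473,.347,-.0317,-.019,1.5075]); sg=(-1,)*4
lo=np.array([-2.91,-.3,-1.5,.17,-1.26,.16,-2.52]);hi=np.array([2.91,2.13,1.42,2.43,4.41,1.93,2.52])
from plan import Rt
def ik(P,R,tries=40,seed=0):
    rng=np.random.default_rng(seed);best=[]
    def f(q):
        p,r=fk(q,x,sg);return [*(p-P),*(.3*(r.inv()*R).as_rotvec()),*(0.002*(q-(lo+hi)/2)/(hi-lo))]
    for i in range(tries):
        s=least_squares(f,lo+.02+(hi-lo-.04)*rng.random(7),bounds=(lo,hi))
        p,r=fk(s.x,x,sg); e=np.linalg.norm(p-P)*1e3; w=np.degrees((r.inv()*R).magnitude())
        best.append((e+w*2,e,w,s.x))
    best.sort(key=lambda b:b[0]); out=[]
    for b in best:
        if all(np.abs(b[3]-o[3]).max()>.3 for o in out): out.append(b)
    return out[:3]
if __name__=="__main__":
    T=np.array([.5562,-.2518,.0803])
    for lean in(35,40,45):
        for yaw in(-4.6,-12):
            a=Rt(lean,yaw).apply([0,0,1])
            for back in(0,.10):
                for flip in(0,180):
                    o=ik(T-back*a,Rt(lean,yaw)*Ro.from_euler('z',flip,degrees=True),12)
                    for b in o[:2]:
                        if b[1]+b[2]<12: print(lean,yaw,back,flip,b[1].round(1),b[2].round(1),b[3].round(2))
E
python3 ik.py
```

```text
35 -4.6 0 0 0.0 0.0 [-0.04  0.77  0.68  2.13  4.31  0.71  0.56]
35 -4.6 0 0 0.0 0.0 [ 1.42  1.44 -1.48  2.14  1.98  0.99 -2.52]
35 -4.6 0 180 0.0 0.0 [ 1.3   1.05 -1.1   2.13  2.02  0.52  0.33]
35 -4.6 0 180 0.0 0.0 [ 0.78  0.69 -0.38  2.1   3.55  0.16 -1.51]
35 -4.6 0.1 0 0.0 0.0 [ 1.54  1.07 -1.46  2.23  1.71  0.72 -2.52]
35 -4.6 0.1 0 2.6 1.0 [ 1.34  0.64 -0.95  2.21  1.56  0.16 -2.52]
35 -4.6 0.1 180 0.0 0.0 [ 1.52  0.97 -1.37  2.22  1.7   0.6   0.6 ]
35 -4.6 0.1 180 1.6 0.6 [ 0.8   0.44 -0.33  2.22  4.41  0.16 -2.41]
35 -12 0 0 0.0 0.0 [-0.11  0.77  0.69  2.15  4.2   0.63  0.5 ]
35 -12 0 180 0.0 0.0 [ 1.21  0.98 -1.03  2.15  2.12  0.56  0.05]
35 -12 0.1 0 3.4 1.1 [-0.48  0.98  1.42  2.28  4.41  1.16  0.19]
35 -12 0.1 0 4.5 1.7 [ 1.06  0.52 -0.68  2.25  2.56  0.16  2.52]
35 -12 0.1 180 0.0 0.0 [ 1.44  0.88 -1.31  2.25  1.81  0.62  0.29]
35 -12 0.1 180 0.0 0.0 [ 0.55  0.41 -0.12  2.24  4.17  0.16 -2.37]
40 -4.6 0 0 0.0 0.0 [0.08 0.76 0.55 2.18 4.13 0.74 0.8 ]
40 -4.6 0 0 1.3 0.5 [ 1.46  1.54 -1.5   2.18  2.1   0.99 -2.52]
40 -4.6 0 180 0.0 0.0 [ 1.32  1.07 -1.07  2.17  2.3   0.5  
[... 507 characters left out ...]
 0.06]
45 -4.6 0 0 0.0 0.0 [0.19 0.77 0.43 2.22 3.98 0.81 1.  ]
45 -4.6 0 0 2.1 0.7 [ 1.51  1.63 -1.5   2.22  2.24  0.98 -2.52]
45 -4.6 0 180 0.0 0.0 [ 1.32  1.08 -1.01  2.2   2.62  0.5  -0.17]
45 -4.6 0.1 0 0.0 0.0 [0.26 0.54 0.47 2.34 4.18 0.75 0.95]
45 -4.6 0.1 0 7.3 2.6 [ 1.68  1.31 -1.5   2.31  2.    0.74 -2.52]
45 -4.6 0.1 180 0.0 0.0 [ 1.59  1.04 -1.29  2.33  2.26  0.52  0.2 ]
45 -4.6 0.1 180 0.0 0.0 [ 0.63  0.49  0.    2.33  4.06  0.56 -1.99]
45 -12 0 0 0.0 0.0 [0.14 0.76 0.41 2.24 3.78 0.74 1.03]
45 -12 0 180 0.0 0.0 [ 1.18  0.97 -0.89  2.23  2.72  0.59 -0.5 ]
45 -12 0.1 0 0.0 0.0 [0.18 0.52 0.43 2.38 3.92 0.67 1.01]
45 -12 0.1 180 0.0 0.0 [ 1.46  0.91 -1.19  2.38  2.44  0.6  -0.22]
```

```bash
cat > log.py <<'E'
from workcell import bot
import json
o=bot.observe(); open("samples.jsonl","a").write(json.dumps([list(map(float,o[k])) for k in("qpos","position","tool_rot")])+"\n"); print(o["qpos"].round(3),o["position"].round(4),o["tool_rot"].round(3),max(abs(o["qd"])).round(3))
E
python3 log.py; cat > fit2.py <<'E'
import numpy as np, itertools, json
from scipy.spatial.transform import Rotation as Ro
from scipy.optimize import least_squares
import fit
S=fit.S[:2]+[tuple(json.loads(l)) for l in open("samples.jsonl")]
z=lambda a:Ro.from_euler('z',a); y=lambda a:Ro.from_euler('y',a)
def fk(q,x):
    h,L1,L2,L3,e,w,y1,y2,y3,c,y7=x
    R=z(-q[0]+c); p=np.array([0,0,h])
    R=R*y(q[1])*z(-q[2]); p=p+R.apply([e,y1,L1])
    R=R*y(q[3]); p=p+R.apply([-e,y2,0])
    R=R*z(-q[4]); p=p+R.apply([0,0,L2])
    R=R*y(q[5]); p=p+R.apply([w,y3,0]); R=R*z(-q[6]+y7); p=p+R.apply([0,0,L3])
    return p,R
def res(x):
    r=[]
    for q,p,e in S:
        P,R=fk(q,x); r+=list(P-np.array(p)); r+=list(.3*(R.inv()*Ro.from_euler('xyz',e)).as_rotvec())
    return np.array(r+list(.02*(np.array(x)-x0)))
x0=np.array([.35,.5,.45,.35,0,0,0,0,0,-.03,1.55])
s=least_squares(res,x0); X=s.x
if __name__=="__main__": print(s.x.round(4)); print((s.fun[:6*len(S)].reshape(-1,6)*1e3).round(1))
E
python3 fit2.py
```

```text
[ 1.129  0.288 -0.629  2.249 -1.263  0.161  0.106] [ 0.4845 -0.2667  0.2394] [-3.095 -0.684 -0.123] 0.884
[ 0.3987  0.5868  0.4965  0.3908 -0.0703 -0.0041 -0.0404 -0.0404  0.0168
  0.007   1.5767]
[[-0.1 -0.3 -0.3  0.   0.   0.3]
 [ 1.4 -2.3 -1.9  1.9 -0.1 -0.2]
 [-1.5  2.5  2.2 -1.3  0.1 -0.1]]
```

>>> {"api": "servo_tool", "payload": {"rows": [[[0,0,0,0,0,0]]]}}

```text
clock: 3.12
position: [0.4851, -0.2655, 0.2396]
tool_rot: [-3.095, -0.685, -0.121]
force: [-1.0, -0.1, 0.4]
grip_width: 0.0604
```

```bash
rm samples.jsonl; python3 log.py; sed -i 's/x\[\]//; s/,-.03,1.55\]/,0,np.pi\/2]/; s/x0=np/W=np.array([.002]*9+[1,1]);x0=np/; s/list(.02\*(/list(W*(/' fit2.py; python3 fit2.py
```

```text
[ 1.129  0.288 -0.632  2.249 -1.263  0.161  0.106] [ 0.4851 -0.2655  0.2396] [-3.095 -0.685 -0.121] 0.071
[ 4.0030e-01  6.0920e-01  5.5320e-01  3.7280e-01 -9.5000e-02  2.0300e-02
 -5.3600e-02 -5.3600e-02  4.7200e-02  5.0000e-04  1.5709e+00]
[[-0.1 -0.2 -0.2  0.   0.   0.1]
 [ 0.9 -1.4 -2.4  3.3 -0.2  0.1]
 [-0.8  1.7  2.7 -0.1  0.   0.1]]
```

```bash
cat > jp.py <<'E'
from fit2 import *
from h import *
from plan import Rt
lo=np.array([-2.91,-.3,-1.5,.17,-1.26,.16,-2.52])+.03;hi=np.array([2.91,2.13,1.42,2.43,4.41,1.93,2.52])-.03
def ik(P,R,q0,ref=None,wt=.003,tries=1):
    ref=q0 if ref is None else ref
    f=lambda q:[*(fk(q,X)[0]-P),*(.3*(fk(q,X)[1].inv()*R).as_rotvec()),*(wt*(q-ref))]
    s=least_squares(f,np.clip(q0,lo+.01,hi-.01),bounds=(lo,hi)); p,r=fk(s.x,X)
    return s.x,np.linalg.norm(p-P)*1e3,np.degrees((r.inv()*R).magnitude())
E
cat > a.py <<'E'
from jp import *
np.set_printoptions(precision=3,suppress=True)
q=bot.observe()["qpos"]
F=Ro.from_euler('z',180,degrees=True)
for lean in(40,45):
    a=Rt(lean,-4.6).apply([0,0,1]); T=np.array([.5462,-.2510,.090])+(.0187-.005)*a
    for back in(.12,0):
        for q5 in(2.,2.6,3.2):
            r=np.array([1.13,.5,-.6,2.2,q5,.4,.1]); o=ik(T-back*a,Rt(lean,-4.6)*F,r,r,.0005); print(lean,back,o)
E
python3 a.py
```

```text
40 0.12 (array([ 0.732,  0.352, -0.549,  2.328,  2.844,  0.19 , -1.063]), np.float64(0.013841560483029423), np.float64(0.00513384663141341))
40 0.12 (array([ 0.732,  0.352, -0.549,  2.328,  2.845,  0.19 , -1.063]), np.float64(0.01003978070532392), np.float64(0.0037265545700984567))
40 0.12 (array([ 0.732,  0.352, -0.548,  2.328,  2.845,  0.19 , -1.064]), np.float64(0.006285757261633939), np.float64(0.002340052808963235))
40 0 (array([ 1.054,  0.723, -0.958,  2.133,  2.087,  0.39 , -0.055]), np.float64(0.0004159155942886163), np.float64(0.00019559201691655295))
40 0 (array([ 0.954,  0.691, -0.85 ,  2.147,  2.231,  0.363, -0.251]), np.float64(0.00028617530786533474), np.float64(8.58718124022501e-05))
40 0 (array([ 0.844,  0.669, -0.732,  2.164,  2.409,  0.351, -0.478]), np.float64(0.0006415995855565878), np.float64(0.00026753356795432244))
45 0.12 (array([ 1.38 ,  0.492, -1.231,  2.311,  2.126,  0.293, -0.167]), np.float64(0.0007135978122754193), np.float64(0.00038394086232873103))
45 0.12 (array([ 1.259,  0.457, -1.111,  2.333,  2.342,  0.293, -0.426]), np.float64(0.0006566060892797743), np.float64(0.00020682533833028306))
45 0.12 (array([ 1.124,  0.434, -0.971,  2.355,  2.563,  0.31 , -0.68 ]), np.float64(0.0007596244005345588), np.float64(0.00013671978283059076))
45 0 (array([ 1.177,  0.821, -1.098,  2.18 ,  2.271,  0.505, -0.131]), np.float64(0.0005698954685162065), np.float64(0.0003026641764599838))
45 0 (array([ 1.083,  0.78 , -0.993,  2.193,  2.396,  0.487, -0.311]), np.float64(0.0003466769414206887), np.float64(0.00014560847244341225))
45 0 (array([ 0.978,  0.748, -0.876,  2.206,  2.537,  0.483, -0.507]), np.float64(0.0005300772059405179), np.float64(0.00018214216073885288))
```

```bash
cat > b.py <<'E'
from jp import *
np.set_printoptions(precision=3,suppress=True)
q0=bot.observe()["qpos"].copy(); N=30
g=np.array([1.26,.457,-1.11,2.333,2.342,.293,-.426])
qs=[]
for i in range(N+1):
    u=i/N; q=q0+(g-q0)*u; b=np.sin(np.pi*u); q[5]=q0[5]+(g[5]-q0[5])*u+.35*b**.7; q[1]-=.22*b; q[3]=min(q[3],2.38); qs.append(q)
p,r=fk(qs[0],X); out=[]; cp,cr=p,r
for i,q in enumerate(qs[1:]):
    P,R=fk(q,X); sh=(cr.inv().apply(P-cp)*100).round(1); tu=np.degrees((cr.inv()*R).as_rotvec()).round(1)
    cp=cp+cr.apply(sh/100);cr=cr*Ro.from_rotvec(tu,degrees=True); out.append([*sh.tolist(),*tu.tolist()])
    if i%3==2: print(i,P.round(3),R.apply([0,0,1]).round(2),q.round(2))
for i in range(0,N,5): print(out[i:i+5])
E
python3 b.py
```

```text
2 [ 0.458 -0.174  0.241] [ 0.58  0.13 -0.81] [ 1.14  0.24 -0.68  2.26 -0.9   0.33  0.05]
5 [ 0.401 -0.136  0.217] [ 0.45  0.15 -0.88] [ 1.16  0.19 -0.73  2.27 -0.54  0.43 -0.  ]
8 [ 0.336 -0.143  0.188] [ 0.31  0.08 -0.95] [ 1.17  0.16 -0.78  2.27 -0.18  0.5  -0.05]
11 [ 0.283 -0.187  0.167] [ 0.2  -0.06 -0.98] [ 1.18  0.15 -0.82  2.28  0.18  0.55 -0.11]
14 [ 0.257 -0.25   0.162] [ 0.16 -0.24 -0.96] [ 1.19  0.15 -0.87  2.29  0.54  0.58 -0.16]
17 [ 0.264 -0.31   0.167] [ 0.21 -0.38 -0.9 ] [ 1.21  0.18 -0.92  2.3   0.9   0.58 -0.21]
20 [ 0.302 -0.351  0.176] [ 0.32 -0.45 -0.83] [ 1.22  0.23 -0.97  2.31  1.26  0.56 -0.27]
23 [ 0.361 -0.358  0.181] [ 0.47 -0.43 -0.77] [ 1.23  0.29 -1.01  2.32  1.62  0.51 -0.32]
26 [ 0.425 -0.326  0.178] [ 0.62 -0.3  -0.72] [ 1.25  0.37 -1.06  2.32  1.98  0.43 -0.37]
29 [ 0.471 -0.246  0.165] [ 0.7  -0.06 -0.71] [ 1.26  0.46 -1.11  2.33  2.34  0.29 -0.43]
[[-0.4, -3.9, -0.6, 4.4, -0.4, -6.7], [-0.7, -2.9, -0.4, 2.7, -1.2, -6.6], [-1.0, -2.4, -0.3, 2.3, -1.6, -6.6], [-1.2, -2.2, -0.2, 1.9, -2.0, -6.4], [-1.5, -2.0, -0.2, 1.7, -2.4, -6.3]]
[[-1.6, -1.8, -0.
[... 189 characters left out ...]
 -3.5, -5.6], [-2.3, -0.8, 0.2, 0.4, -3.5, -5.6], [-2.3, -0.5, 0.3, 0.2, -3.4, -5.4], [-2.2, -0.4, 0.2, 0.0, -3.5, -5.4], [-2.2, -0.2, 0.4, -0.2, -3.3, -5.4]]
[[-2.1, -0.0, 0.4, -0.4, -3.1, -5.4], [-2.0, 0.2, 0.4, -0.8, -3.0, -5.3], [-1.9, 0.4, 0.5, -1.0, -2.8, -5.3], [-1.8, 0.6, 0.6, -1.3, -2.7, -5.3], [-1.6, 0.8, 0.6, -1.6, -2.4, -5.2]]
[[-1.4, 1.0, 0.6, -2.0, -2.2, -5.2], [-1.3, 1.3, 0.7, -2.3, -2.0, -5.2], [-1.2, 1.5, 0.7, -2.7, -1.9, -5.1], [-1.0, 1.7, 0.7, -3.0, -1.6, -5.0], [-0.8, 2.0, 0.8, -3.3, -1.5, -5.0]]
[[-0.8, 2.1, 0.7, -3.6, -1.3, -4.8], [-0.5, 2.4, 0.8, -4.0, -1.1, -4.9], [-0.5, 2.6, 0.7, -4.2, -1.0, -4.7], [-0.3, 2.8, 0.8, -4.7, -0.7, -4.8], [0.3, 3.8, 0.7, -6.0, 0.1, -4.8]]
```

```bash
sed -i 's/q\[3\]=min(q\[3\],2.38)/q[3]-=.12*b/' b.py; python3 b.py
```

```text
2 [ 0.482 -0.189  0.259] [ 0.6   0.11 -0.79] [ 1.14  0.24 -0.68  2.22 -0.9   0.33  0.05]
5 [ 0.449 -0.163  0.249] [ 0.51  0.12 -0.85] [ 1.16  0.19 -0.73  2.2  -0.54  0.43 -0.  ]
8 [ 0.406 -0.178  0.229] [ 0.39  0.04 -0.92] [ 1.17  0.16 -0.78  2.18 -0.18  0.5  -0.05]
11 [ 0.368 -0.225  0.214] [ 0.3  -0.11 -0.95] [ 1.18  0.15 -0.82  2.17  0.18  0.55 -0.11]
14 [ 0.347 -0.286  0.21 ] [ 0.27 -0.27 -0.92] [ 1.19  0.15 -0.87  2.17  0.54  0.58 -0.16]
17 [ 0.348 -0.343  0.214] [ 0.29 -0.41 -0.86] [ 1.21  0.18 -0.92  2.19  0.9   0.58 -0.21]
20 [ 0.372 -0.378  0.218] [ 0.38 -0.48 -0.79] [ 1.22  0.23 -0.97  2.21  1.26  0.56 -0.27]
23 [ 0.411 -0.378  0.212] [ 0.51 -0.45 -0.73] [ 1.23  0.29 -1.01  2.25  1.62  0.51 -0.32]
26 [ 0.451 -0.337  0.195] [ 0.64 -0.32 -0.7 ] [ 1.25  0.37 -1.06  2.29  1.98  0.43 -0.37]
29 [ 0.471 -0.246  0.165] [ 0.7  -0.06 -0.71] [ 1.26  0.46 -1.11  2.33  2.34  0.29 -0.43]
[[0.7, -3.5, -0.6, 4.0, 0.2, -6.8], [0.3, -2.3, -0.3, 2.4, -0.6, -6.8], [-0.1, -1.8, -0.4, 1.9, -1.0, -6.7], [-0.4, -1.6, -0.2, 1.5, -1.6, -6.6], [-0.7, -1.2, -0.3, 1.2, -1.9, -6.5]]
[[-1.0, -1.1, -0.2, 
[... 185 characters left out ...]
0.3, -3.4, -5.6], [-2.2, -0.3, 0.1, 0.1, -3.5, -5.5], [-2.2, -0.2, 0.2, 0.1, -3.4, -5.4], [-2.1, -0.2, 0.3, -0.1, -3.3, -5.4], [-2.2, -0.2, 0.3, -0.3, -3.3, -5.3]]
[[-2.0, -0.1, 0.4, -0.4, -3.1, -5.3], [-1.8, 0.1, 0.5, -0.6, -2.9, -5.3], [-1.7, 0.1, 0.6, -0.9, -2.7, -5.3], [-1.4, 0.2, 0.7, -1.1, -2.4, -5.3], [-1.2, 0.4, 0.6, -1.4, -2.2, -5.3]]
[[-0.9, 0.6, 0.7, -1.7, -1.9, -5.3], [-0.7, 0.8, 0.7, -2.1, -1.7, -5.3], [-0.4, 1.1, 0.7, -2.4, -1.4, -5.2], [-0.1, 1.3, 0.7, -2.8, -1.1, -5.2], [0.0, 1.6, 0.6, -3.2, -0.9, -5.2]]
[[0.3, 1.9, 0.6, -3.5, -0.7, -5.1], [0.5, 2.2, 0.6, -3.9, -0.5, -5.1], [0.7, 2.5, 0.5, -4.3, -0.3, -4.9], [0.8, 3.0, 0.4, -4.8, -0.1, -5.0], [1.3, 3.9, 0.4, -6.3, 0.8, -5.0]]
```

Good. I'll run it in pieces and check the joint branch along the way.

>>> {"api": "servo_tool", "payload": {"rows": [[[0.7,-3.5,-0.6,4,0.2,-6.8],[0.3,-2.3,-0.3,2.4,-0.6,-6.8],[-0.1,-1.8,-0.4,1.9,-1,-6.7],[-0.4,-1.6,-0.2,1.5,-1.6,-6.6],[-0.7,-1.2,-0.3,1.2,-1.9,-6.5]]]}}

```text
clock: 3.75
position: [0.4619, -0.1692, 0.2515]
tool_rot: [2.941, -0.56, 0.6]
force: [-0.3, -0.2, 0.8]
grip_width: 0.0609
```

```bash
python3 log.py
```

```text
[ 0.987  0.178 -0.569  2.268 -0.832  0.361  0.155] [ 0.4619 -0.1692  0.2515] [ 2.941 -0.56   0.6  ] 0.778
```

>>> {"api": "servo_tool", "payload": {"rows": [[[-1,-1.1,-0.2,1,-2.4,-6.3],[-1.3,-0.8,-0.2,0.9,-2.6,-6.2],[-1.5,-0.7,-0.1,0.6,-2.9,-6],[-1.7,-0.6,-0.1,0.6,-3.1,-5.9],[-2,-0.5,-0.1,0.4,-3.3,-5.7]]]}}

```text
clock: 4.38
position: [0.3912, -0.1933, 0.2203]
tool_rot: [2.821, -0.177, 1.075]
force: [-1.0, -0.4, 0.0]
grip_width: 0.0607
```

```bash
python3 log.py
```

```text
[ 0.827  0.126 -0.423  2.311 -0.241  0.389  0.099] [ 0.3912 -0.1933  0.2203] [ 2.821 -0.177  1.075] 1.025
```

```bash
sed -i 's/N=30/N=20/; s/\.22\*b/.0*b/; s/\.12\*b/.12*b/; s/\.35\*b/.25*b/' b.py; python3 b.py
```

```text
2 [ 0.366 -0.218  0.206] [ 0.2  -0.07 -0.98] [ 0.89  0.18 -0.53  2.26  0.15  0.52  0.02]
5 [ 0.374 -0.274  0.209] [ 0.15 -0.22 -0.96] [ 0.96  0.23 -0.63  2.22  0.53  0.58 -0.06]
8 [ 0.407 -0.325  0.224] [ 0.2  -0.36 -0.91] [ 1.02  0.28 -0.73  2.2   0.92  0.59 -0.14]
11 [ 0.46  -0.345  0.241] [ 0.33 -0.44 -0.83] [ 1.09  0.32 -0.84  2.21  1.31  0.57 -0.22]
14 [ 0.515 -0.317  0.252] [ 0.5  -0.41 -0.76] [ 1.15  0.37 -0.94  2.24  1.7   0.51 -0.29]
17 [ 0.55  -0.238  0.252] [ 0.66 -0.25 -0.71] [ 1.22  0.42 -1.04  2.29  2.08  0.41 -0.37]
[[-0.9, -1.4, 0.3, 3.7, -1.9, -5.7], [-1.2, -0.3, 0.3, 2.1, -2.4, -5.6], [-1.5, 0.1, 0.2, 1.5, -2.6, -5.4], [-1.7, 0.3, 0.1, 1.0, -2.9, -5.3], [-1.9, 0.5, 0.2, 0.6, -3.1, -5.2]]
[[-1.9, 0.7, 0.1, 0.2, -3.1, -5.1], [-1.9, 0.9, 0.2, -0.2, -3.1, -5.1], [-1.9, 1.0, 0.1, -0.6, -3.2, -5.0], [-1.8, 1.1, 0.2, -0.9, -3.1, -5.0], [-1.6, 1.3, 0.2, -1.4, -3.0, -4.9]]
[[-1.3, 1.4, 0.2, -1.7, -2.8, -5.0], [-1.1, 1.6, 0.1, -2.2, -2.6, -5.0], [-0.9, 1.8, 0.1, -2.5, -2.5, -5.0], [-0.5, 2.1, 0.0, -3.0, -2.1, -5.1], [-0.2, 2.3, -0.1, -3.4, -1.9, -5.1]]
[[0.0, 2.6, -0.2, -3.7, -1.7, -5.1], [0.4, 2.8, -0.3, -4.2, -1.3, -5.1], [0.6, 3.2, -0.4, -4.6, -1.1, -5.2], [0.9, 3.5, -0.6, -5.0, -0.6, -5.2], [1.6, 4.5, -0.7, -6.4, 0.2, -5.3]]
```

```bash
python3 fit2.py; sed -i 's/W=np.array(\[.002\]\*9/W=np.array([.02]*9/; s/x0=np.array(.*$/x0=np.array([.38,.57,.5,.36,-.03,0,-.03,-.03,.01,0,np.pi\/2])/' fit2.py; python3 fit2.py; sed -n 20,30p fit2.py
```

```text
[ 3.943e-01  5.502e-01  4.402e-01  3.939e-01 -3.930e-02 -2.710e-02
 -2.410e-02 -2.410e-02 -1.320e-02  6.000e-04  1.571e+00]
[[-1.3 -0.6  1.5  0.   0.   0.1]
 [ 1.7 -4.9 -2.1  3.3 -0.2  0.1]
 [-3.3  1.9  0.1 -0.1  0.   0.1]
 [ 1.9  4.2 -1.  -0.1 -0.   0.1]
 [-0.3  0.5  1.4 -0.  -0.1  0.1]]
[ 3.934e-01  5.501e-01  4.402e-01  3.929e-01 -3.900e-02 -2.670e-02
 -2.410e-02 -2.410e-02 -1.300e-02  6.000e-04  1.571e+00]
[[-1.2 -0.6  1.5  0.   0.   0.1]
 [ 1.7 -5.  -2.1  3.3 -0.2  0.1]
 [-3.2  1.9  0.1 -0.1  0.   0.1]
 [ 1.8  4.2 -1.  -0.1 -0.   0.1]
 [-0.3  0.5  1.4 -0.  -0.1  0.1]]
W=np.array([.02]*9+[1,1]);x0=np.array([.38,.57,.5,.36,-.03,0,-.03,-.03,.01,0,np.pi/2])
s=least_squares(res,x0); X=s.x
if __name__=="__main__": print(s.x.round(4)); print((s.fun[:6*len(S)].reshape(-1,6)*1e3).round(1))
```

```bash
sed -i 's/h,L1,L2,L3,e,w,y1,y2,y3,c,y7=x/h,L1,L2,L3,e,w,e2,y2,y3,c,y7=x/; s/apply(\[e,y1,L1\])/apply([e,0,L1])/; s/apply(\[-e,y2,0\])/apply([e2,y2,0])/; s/x0=np.array(.*$/x0=np.array([.38,.55,.45,.38,0,0,0,-.05,0,0,np.pi\/2])/; s/\[.02\]\*9/[.001]*9/' fit2.py;  python3 fit2.py; python3 a.py; python3 -c "
from workcell import bot;print(bot.observe()['qd'].round(2))"
```

```text
[ 4.066e-01  5.303e-01  4.502e-01  3.675e-01 -2.140e-02 -1.880e-02
  4.940e-02 -5.590e-02 -5.500e-03  6.000e-04  1.571e+00]
[[-0.6 -0.8  0.   0.   0.   0.1]
 [ 3.2 -4.1 -1.   3.3 -0.2  0.1]
 [-4.   2.8  0.1 -0.1  0.   0.1]
 [ 1.3  1.7 -0.3 -0.1 -0.   0.1]
 [-0.9  0.5  1.2 -0.  -0.1  0.1]]
40 0.12 (array([ 1.501,  0.649, -1.075,  2.306,  2.243,  0.222, -0.001]), np.float64(0.0006388962960969359), np.float64(0.00035135603140104663))
40 0.12 (array([ 1.458,  0.617, -1.017,  2.301,  2.376,  0.19 , -0.152]), np.float64(0.0011446657727752906), np.float64(0.00030677530718949554))
40 0.12 (array([ 1.458,  0.617, -1.017,  2.301,  2.376,  0.19 , -0.152]), np.float64(0.004275998688421506), np.float64(0.0014516532084459099))
40 0 (array([ 1.296,  0.947, -0.963,  2.165,  2.397,  0.416, -0.04 ]), np.float64(0.0006595618626662911), np.float64(0.00033357497759879944))
40 0 (array([ 1.227,  0.893, -0.872,  2.16 ,  2.527,  0.368, -0.218]), np.float64(0.0002652843013582705), np.float64(0.00014957926469700994))
40 0 (array([ 1.148,  0.843, -0.773,  2.155,  2.693,  0.33 , -0.436]), np.float64(0.000218487
[... 251 characters left out ...]
.312, -0.261]), np.float64(0.0005550304945220184), np.float64(0.0002328519255422227))
45 0.12 (array([ 1.506,  0.686, -1.026,  2.348,  2.822,  0.286, -0.515]), np.float64(0.0005929607779061532), np.float64(0.00013964340771975222))
45 0 (array([ 1.389,  1.057, -1.039,  2.198,  2.565,  0.502, -0.077]), np.float64(0.0007647548721700832), np.float64(0.0003952928006896079))
45 0 (array([ 1.326,  0.994, -0.955,  2.194,  2.684,  0.465, -0.252]), np.float64(0.00039219746571946695), np.float64(0.00022492175060476836))
45 0 (array([ 1.25 ,  0.934, -0.86 ,  2.191,  2.827,  0.438, -0.455]), np.float64(0.00017730934467696135), np.float64(0.0001075420854907648))
[-0.23 -0.05  0.28  0.08  1.03 -0.02 -0.14]
```

```bash
sed -i 's/^g=.*/g=np.array([1.577,.747,-1.116,2.353,2.607,.312,-.261])/' b.py; sed -i 's/N=20/N=24/' b.py; python3 b.py
```

```text
2 [ 0.35  -0.221  0.191] [ 0.19 -0.04 -0.98] [ 0.92  0.2  -0.51  2.27  0.12  0.51  0.05]
5 [ 0.333 -0.275  0.174] [ 0.1  -0.15 -0.98] [ 1.01  0.28 -0.6   2.24  0.47  0.57  0.01]
8 [ 0.334 -0.332  0.166] [ 0.08 -0.27 -0.96] [ 1.11  0.36 -0.68  2.22  0.83  0.6  -0.04]
11 [ 0.353 -0.377  0.161] [ 0.14 -0.37 -0.92] [ 1.2   0.44 -0.77  2.21  1.18  0.6  -0.08]
14 [ 0.386 -0.397  0.157] [ 0.26 -0.42 -0.87] [ 1.3   0.51 -0.86  2.23  1.54  0.58 -0.13]
17 [ 0.424 -0.384  0.155] [ 0.42 -0.39 -0.82] [ 1.39  0.59 -0.94  2.26  1.9   0.53 -0.17]
20 [ 0.458 -0.334  0.158] [ 0.58 -0.27 -0.76] [ 1.48  0.67 -1.03  2.3   2.25  0.45 -0.22]
23 [ 0.471 -0.245  0.165] [ 0.7  -0.06 -0.71] [ 1.58  0.75 -1.12  2.35  2.61  0.31 -0.26]
[[-1.4, -1.7, 0.6, 4.0, -1.8, -4.9], [-1.5, -0.8, 0.6, 2.5, -2.0, -4.7], [-1.8, -0.6, 0.5, 2.1, -2.2, -4.7], [-1.8, -0.4, 0.6, 1.6, -2.3, -4.6], [-1.8, -0.3, 0.6, 1.4, -2.3, -4.6]]
[[-1.9, -0.3, 0.6, 1.1, -2.4, -4.4], [-1.9, -0.1, 0.6, 0.7, -2.4, -4.5], [-1.8, -0.0, 0.6, 0.5, -2.4, -4.4], [-1.8, 0.0, 0.7, 0.1, -2.4, -4.3], [-1.6, 0.1, 0.7, -0.2, -2.4, -4.4]]
[[-1.5, 0.3, 0.7, -0.5, -2.3, -4.3], [-1.4, 0.3, 0.6, -0.9, -2.3, -4.2], [-1.1, 0.5, 0.7, -1.2, -2.3, -4.3], [-1.0, 0.7, 0.5, -1.5, -2.1, -4.2], [-0.8, 0.9, 0.5, -1.9, -2.2, -4.2]]
[[-0.6, 1.0, 0.4, -2.2, -2.1, -4.2], [-0.4, 1.3, 0.3, -2.6, -2.0, -4.1], [-0.3, 1.5, 0.1, -2.9, -2.0, -4.1], [-0.2, 1.8, 0.0, -3.2, -2.0, -4.1], [-0.1, 2.0, -0.1, -3.5, -1.9, -4.1]]
[[-0.1, 2.2, -0.2, -3.7, -1.9, -4.0], [0.0, 2.5, -0.4, -4.0, -2.0, -4.1], [0.0, 2.9, -0.5, -4.4, -1.8, -4.1], [0.3, 3.6, -0.7, -5.5, -1.5, -4.1]]
```

```bash
sed -i 's/\.0\*b/.13*b/; s/\.12\*b/.17*b/' b.py; python3 b.py
```

```text
2 [ 0.369 -0.235  0.218] [ 0.23 -0.09 -0.97] [ 0.92  0.15 -0.51  2.25  0.12  0.51  0.05]
5 [ 0.365 -0.303  0.226] [ 0.17 -0.24 -0.96] [ 1.01  0.19 -0.6   2.2   0.47  0.57  0.01]
8 [ 0.372 -0.371  0.239] [ 0.17 -0.39 -0.91] [ 1.11  0.24 -0.68  2.17  0.83  0.6  -0.04]
11 [ 0.39  -0.421  0.245] [ 0.21 -0.5  -0.84] [ 1.2   0.31 -0.77  2.16  1.18  0.6  -0.08]
14 [ 0.416 -0.442  0.237] [ 0.31 -0.54 -0.78] [ 1.3   0.39 -0.86  2.18  1.54  0.58 -0.13]
17 [ 0.445 -0.421  0.212] [ 0.45 -0.48 -0.75] [ 1.39  0.5  -0.94  2.22  1.9   0.53 -0.17]
20 [ 0.468 -0.356  0.184] [ 0.59 -0.32 -0.74] [ 1.48  0.62 -1.03  2.28  2.25  0.45 -0.22]
23 [ 0.471 -0.245  0.165] [ 0.7  -0.06 -0.71] [ 1.58  0.75 -1.12  2.35  2.61  0.31 -0.26]
[[-1.3, -0.7, -0.0, 2.7, -2.0, -5.1], [-1.6, 0.2, -0.1, 1.3, -2.6, -5.0], [-2.0, 0.3, -0.1, 1.0, -2.7, -4.8], [-2.1, 0.3, -0.1, 0.8, -3.0, -4.7], [-2.3, 0.4, -0.0, 0.6, -3.1, -4.5]]
[[-2.3, 0.3, 0.0, 0.5, -3.2, -4.5], [-2.4, 0.3, 0.2, 0.3, -3.1, -4.4], [-2.3, 0.2, 0.3, 0.3, -3.1, -4.3], [-2.2, 0.2, 0.4, 0.1, -3.0, -4.3], [-1.9, 0.2, 0.6, -0.2, -2.8, -4.3]]
[[-1.7, 0.2, 0.6, -0.3, -2.6, -4.3], [-1.4, 0.2, 0.7, -0.6, -2.4, -4.3], [-1.0, 0.3, 0.8, -0.9, -2.2, -4.4], [-0.7, 0.5, 0.8, -1.3, -1.9, -4.3], [-0.3, 0.7, 0.8, -1.8, -1.6, -4.3]]
[[0.1, 1.0, 0.7, -2.1, -1.5, -4.3], [0.4, 1.2, 0.7, -2.6, -1.2, -4.1], [0.6, 1.6, 0.5, -3.1, -1.2, -4.1], [0.8, 1.9, 0.3, -3.5, -1.0, -4.0], [1.0, 2.3, 0.2, -4.0, -1.1, -3.8]]
[[1.0, 2.7, -0.0, -4.4, -1.0, -3.8], [1.0, 3.1, -0.2, -4.8, -1.2, -3.6], [1.0, 3.4, -0.4, -5.2, -1.2, -3.5], [1.0, 4.4, -0.5, -6.5, -1.0, -3.6]]
```

>>> {"api": "servo_tool", "payload": {"rows": [[[-1.3,-0.7,0,2.7,-2,-5.1],[-1.6,0.2,-0.1,1.3,-2.6,-5],[-2,0.3,-0.1,1,-2.7,-4.8],[-2.1,0.3,-0.1,0.8,-3,-4.7],[-2.3,0.4,0,0.6,-3.1,-4.5]]]}}

```text
clock: 5.0
position: [0.3657, -0.2805, 0.2212]
tool_rot: [2.927, 0.157, 1.422]
force: [0.2, -0.7, -0.5]
grip_width: 0.0608
```

>>> {"api": "servo_tool", "payload": {"rows": [[[-2.3,0.3,0,0.5,-3.2,-4.5],[-2.4,0.3,0.2,0.3,-3.1,-4.4],[-2.3,0.2,0.3,0.3,-3.1,-4.3],[-2.2,0.2,0.4,0.1,-3,-4.3],[-1.9,0.2,0.6,-0.2,-2.8,-4.3]]]}}

```text
clock: 5.62
position: [0.3776, -0.3909, 0.2404]
tool_rot: [3.058, 0.478, 1.777]
force: [0.5, 0.2, -0.4]
grip_width: 0.0605
```

```bash
python3 log.py; python3 fit2.py
```

```text
[ 0.673  0.221 -0.181  2.165  0.773  0.493  0.088] [ 0.3776 -0.3909  0.2404] [3.058 0.478 1.777] 0.836
[ 4.146e-01  5.273e-01  4.549e-01  3.678e-01 -2.180e-02 -1.900e-02
  5.320e-02 -5.810e-02 -3.800e-03  8.000e-04  1.571e+00]
[[-0.6 -1.2 -0.5  0.   0.   0.2]
 [ 4.  -4.  -1.5  3.2 -0.2  0.2]
 [-3.9  2.3 -0.2 -0.1  0.   0.1]
 [ 1.8  1.2 -0.8 -0.1 -0.   0.1]
 [-0.8  0.5  0.2 -0.  -0.1  0.1]
 [-1.7  1.4  2.8  0.1 -0.   0.1]]
```

>>> {"api": "servo_tool", "payload": {"rows": [[[-1.7,0.2,0.6,-0.3,-2.6,-4.3],[-1.4,0.2,0.7,-0.6,-2.4,-4.3],[-1,0.3,0.8,-0.9,-2.2,-4.4],[-0.7,0.5,0.8,-1.3,-1.9,-4.3],[-0.3,0.7,0.8,-1.8,-1.6,-4.3]]]}}

```text
clock: 6.25
position: [0.4163, -0.442, 0.2349]
tool_rot: [-3.061, 0.663, 2.229]
force: [0.8, -0.2, 1.1]
grip_width: 0.0609
```

```bash
python3 log.py; cat > c.py <<'E'
from jp import *
import sys
np.set_printoptions(precision=3,suppress=True)
F=Ro.from_euler('z',180,degrees=True)
q=bot.observe()["qpos"]
for lean in(40,45):
    a=Rt(lean,-4.6).apply([0,0,1]); T=np.array([.5462,-.2510,.090])+(.0187-.005)*a
    for back in(.12,0): print(lean,back,ik(T-back*a,Rt(lean,-4.6)*F,q,q,.0005))
E
python3 c.py
```

```text
[ 0.601  0.294 -0.048  2.197  1.439  0.308 -0.146] [ 0.4163 -0.442   0.2349] [-3.061  0.663  2.229] 1.409
40 0.12 (array([ 1.446,  0.588, -1.104,  2.361,  2.3  ,  0.263, -0.164]), np.float64(0.001636188834675048), np.float64(0.0008545224752722709))
40 0 (array([ 1.194,  0.853, -0.919,  2.225,  2.48 ,  0.433, -0.253]), np.float64(0.0013179894001654454), np.float64(0.0007068175088758083))
45 0.12 (array([ 0.391,  0.498,  0.26 ,  2.4  ,  3.967,  0.658, -1.966]), np.float64(1.531421836418237), np.float64(0.29653214174826126))
45 0 (array([ 1.27 ,  0.939, -0.986,  2.262,  2.643,  0.533, -0.313]), np.float64(0.0012618050954984299), np.float64(0.0006889553690423497))
```

```bash
cat > pl.py <<'E'
# usage: pl.py lean yaw n back [dx dy dz cork-pos override]
from plan import *
np.set_printoptions(suppress=True)
F=Ro.from_euler('z',180,degrees=True)
C=np.array([.5462,-.2510,.090])
def T(lean,yaw,back,c=C,off=.005): 
    a=Rt(lean,yaw).apply([0,0,1]); return c+(.0187-off-back)*a
def go(P,lean,yaw,n):
    p,r,o=cur(); print(o["clock"],p.round(4),"axis",r.apply([0,0,1]).round(3),o["force"].round(1),round(o["grip_width"],4),o["qpos"].round(2))
    return plan(P,Rt(lean,yaw)*F,n)
if __name__=="__main__":
    l,y,n,b=map(float,sys.argv[1:5]); go(T(l,y,b),l,y,int(n))
E
python3 pl.py 40 -4.6 10 .13
```

```text
6.25 [ 0.4163 -0.442   0.2349] axis [ 0.312 -0.534 -0.786] [ 0.8 -0.2  1.1] 0.0609 [ 0.6   0.29 -0.05  2.2   1.44  0.31 -0.15]
[[1.31, 1.61, -0.44, -3.4, -0.3, -3.7], [1.19, 1.72, -0.35, -3.4, -0.3, -3.7], [1.08, 1.81, -0.25, -3.4, -0.3, -3.7], [0.96, 1.88, -0.15, -3.4, -0.3, -3.7], [0.84, 1.95, -0.03, -3.4, -0.3, -3.7]]
[[0.71, 2.0, 0.07, -3.4, -0.3, -3.7], [0.58, 2.03, 0.19, -3.4, -0.3, -3.7], [0.44, 2.05, 0.31, -3.4, -0.3, -3.7], [0.32, 2.05, 0.44, -3.4, -0.3, -3.7], [0.19, 2.05, 0.55, -3.4, -0.3, -3.7]]
end [ 0.4717 -0.245   0.1791] [-179.9   39.5  175.1] err mm [ 0.  0. -0.]
```

>>> {"api": "servo_tool", "payload": {"rows": [[[1.3,1.6,-0.4,-3.4,-0.3,-3.7],[1.2,1.7,-0.3,-3.4,-0.3,-3.7],[1.1,1.8,-0.3,-3.4,-0.3,-3.7],[1.0,1.9,-0.2,-3.4,-0.3,-3.7],[0.8,2.0,0,-3.4,-0.3,-3.7]]]}}

```text
clock: 6.88
position: [0.4443, -0.3424, 0.207]
tool_rot: [-3.105, 0.67, 2.64]
force: [-0.0, -0.3, -0.1]
grip_width: 0.0607
```

```bash
python3 log.py;python3 pl.py 40 -4.6 5 .13; python3 c.py
```

```text
[ 0.954  0.304 -0.477  2.328  2.312  0.201 -0.669] [ 0.4443 -0.3424  0.207 ] [-3.105  0.67   2.64 ] 1.174
6.875 [ 0.4443 -0.3424  0.207 ] axis [ 0.527 -0.33  -0.783] [-0.  -0.3 -0.1] 0.0607 [ 0.95  0.3  -0.48  2.33  2.31  0.2  -0.67]
[[0.7, 1.98, 0.08, -3.5, -0.4, -3.7], [0.58, 2.0, 0.2, -3.5, -0.4, -3.7], [0.45, 2.03, 0.32, -3.5, -0.4, -3.7], [0.32, 2.03, 0.44, -3.5, -0.4, -3.7], [0.19, 2.01, 0.57, -3.5, -0.4, -3.7]]
end [ 0.4717 -0.245   0.179 ] [179.7  40.1 175.2] err mm [ 0.  0. -0.]
40 0.12 (array([ 1.313,  0.505, -0.939,  2.369,  2.689,  0.213, -0.604]), np.float64(0.0007607312719667359), np.float64(0.0003711169112052819))
40 0 (array([ 1.053,  0.766, -0.745,  2.233,  2.735,  0.382, -0.594]), np.float64(0.0005776142231134177), np.float64(0.0002641461334432588))
45 0.12 (array([-0.217,  1.16 ,  1.275,  2.4  ,  4.111,  1.505, -2.49 ]), np.float64(2.897297748222599), np.float64(0.54443665549414))
45 0 (array([ 1.124,  0.832, -0.806,  2.27 ,  2.872,  0.499, -0.648]), np.float64(0.0006874384728970767), np.float64(0.0003245218708339269))
```

Tracking well, and q5 is at 2.3, so the arm is in the flipped wrist branch.

>>> {"api": "servo_tool", "payload": {"rows": [[[0.7,2.0,0.1,-3.5,-0.4,-3.7],[0.6,2.0,0.2,-3.5,-0.4,-3.7],[0.5,2.0,0.3,-3.5,-0.4,-3.7],[0.3,2.0,0.4,-3.5,-0.4,-3.7],[0.2,2.0,0.6,-3.5,-0.4,-3.7]]]}}

```text
clock: 7.5
position: [0.4714, -0.2459, 0.179]
tool_rot: [3.137, 0.702, 3.057]
force: [0.1, 0.5, 0.2]
grip_width: 0.0604
```

```bash
python3 log.py; python3 pl.py 42 -4.6 4 .11; python3 c.py;  python3 -c "
from h import *
s=bot.grab_frame('side');save(s,'s4.png',(90,20,290,220),3);t=bot.grab_frame('top');save(t,'t4.png',(280,90,500,250),3)"
```

```text
[ 1.311  0.478 -0.929  2.365  2.764  0.187 -0.692] [ 0.4714 -0.2459  0.179 ] [3.137 0.702 3.057] 0.455
7.5 [ 0.4714 -0.2459  0.179 ] axis [ 0.644 -0.05  -0.764] [0.1 0.5 0.2] 0.0604 [ 1.31  0.48 -0.93  2.37  2.76  0.19 -0.69]
[[0.08, 0.02, 0.5, 0.0, -0.4, 0.0], [0.08, 0.03, 0.5, 0.0, -0.4, 0.0], [0.09, 0.02, 0.5, 0.0, -0.4, 0.0], [0.09, 0.02, 0.5, 0.0, -0.4, 0.0]]
end [ 0.482  -0.2458  0.1616] [179.7  41.8 175.1] err mm [ 0. -0.  0.]
40 0.12 (array([ 1.285,  0.494, -0.906,  2.365,  2.761,  0.206, -0.683]), np.float64(5.981338731585506e-05), np.float64(1.440490152347273e-05))
40 0 (array([ 1.049,  0.765, -0.745,  2.232,  2.731,  0.382, -0.593]), np.float64(0.00041660325940550785), np.float64(9.293099916912223e-05))
45 0.12 (array([-0.209,  1.17 ,  1.284,  2.4  ,  4.117,  1.522, -2.49 ]), np.float64(3.230441572730208), np.float64(0.613954096423073))
45 0 (array([ 1.135,  0.839, -0.827,  2.27 ,  2.84 ,  0.502, -0.612]), np.float64(0.0005089625819066262), np.float64(0.00012214104071462282))
```

View pics/s4.png

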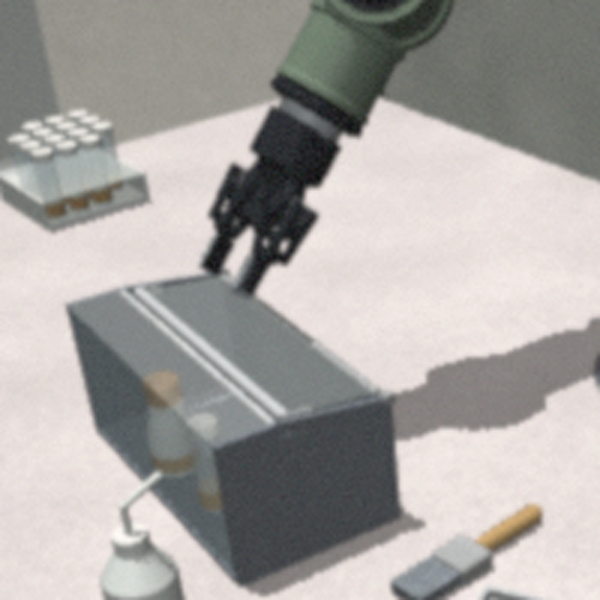

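View pics/t4.png

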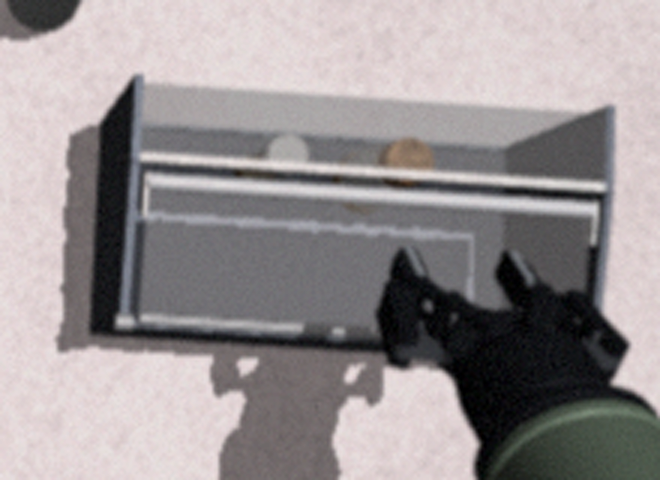

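The side view shows the fingers above the flap at about (230,275). In the top view the tips are at (408,255) and (512,258), squarely in line with the cork. Going in along the tool axis.

```bash
python3 -c "
from plan import *
t=bot.grab_frame('top');p,r,_=cur()
for d in(.0,.006):
  for s in(-.03,.03): print(proj(t,p+r.apply([0,s,-d])), 'seen crop tips L(416,92+..)')
print((408/3+280,255/3+90),(512/3+280,258/3+90))
"; python3 pl.py 44 -4.6 10 .03
```

```text
[[444.98960328 175.2187716 ]] seen crop tips L(416,92+..)
[[414.91003036 173.25093438]] seen crop tips L(416,92+..)
[[446.06758364 176.92545294]] seen crop tips L(416,92+..)
[[415.81026434 174.94914118]] seen crop tips L(416,92+..)
(416.0, 175.0) (450.66666666666663, 176.0)
7.65 [ 0.4714 -0.2465  0.1787] axis [ 0.643 -0.051 -0.764] [-0.   0.6 -0.3] 0.0608 [ 1.31  0.48 -0.93  2.36  2.76  0.19 -0.69]
[[0.01, 0.01, 1.0, 0.0, -0.4, 0.0], [0.02, 0.02, 1.0, 0.0, -0.4, 0.0], [0.02, 0.01, 1.0, 0.0, -0.4, 0.0], [0.04, 0.02, 0.99, 0.0, -0.4, 0.0], [0.03, 0.01, 1.0, 0.0, -0.4, 0.0]]
[[0.05, 0.02, 1.0, 0.0, -0.4, 0.0], [0.05, 0.01, 1.0, 0.0, -0.4, 0.0], [0.06, 0.02, 0.99, 0.0, -0.4, 0.0], [0.07, 0.01, 1.0, 0.0, -0.4, 0.0], [0.07, 0.02, 0.99, 0.0, -0.4, 0.0]]
end [ 0.5349 -0.2501  0.1018] [179.6  44.2 174.8] err mm [-0.   0.   0.1]
```

>>> {"api": "servo_tool", "payload": {"rows": [[[0,0,1,0,-0.4,0],[0,0,1,0,-0.4,0],[0,0,1,0,-0.4,0],[0,0,1,0,-0.4,0],[0,0,1,0,-0.4,0]]]}}

```text
clock: 8.28
position: [0.5055, -0.2482, 0.1408]
tool_rot: [3.136, 0.737, 3.054]
force: [-0.8, -0.5, 1.2]
grip_width: 0.0608
```

```bash
python3 pl.py 44 -4.6 5 .03; python3 -c "
from h import *
s=bot.grab_frame('side');save(s,'s5.png',(90,20,290,220),3);t=bot.grab_frame('top');save(t,'t5.png',(280,90,500,250),3)"
```

```text
8.275 [ 0.5055 -0.2482  0.1408] axis [ 0.67  -0.053 -0.741] [-0.8 -0.5  1.2] 0.0608 [ 1.21  0.62 -0.87  2.35  2.78  0.34 -0.67]
[[0.09, 0.01, 0.97, 0.0, -0.4, -0.1], [0.09, 0.01, 0.98, 0.0, -0.4, -0.1], [0.1, 0.01, 0.97, 0.0, -0.4, -0.1], [0.11, 0.01, 0.98, 0.0, -0.4, -0.1], [0.12, 0.01, 0.97, 0.0, -0.4, -0.1]]
end [ 0.5349 -0.25    0.1017] [-179.9   44.2  175.7] err mm [-0.  0. -0.]
```

View pics/s5.png

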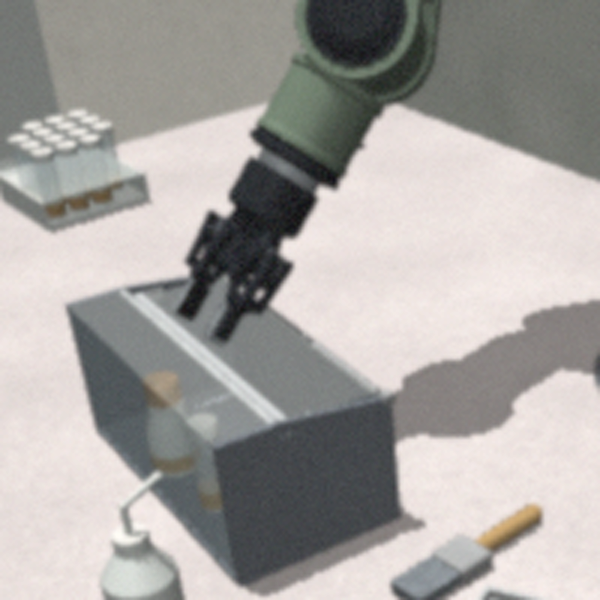

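View pics/t5.png

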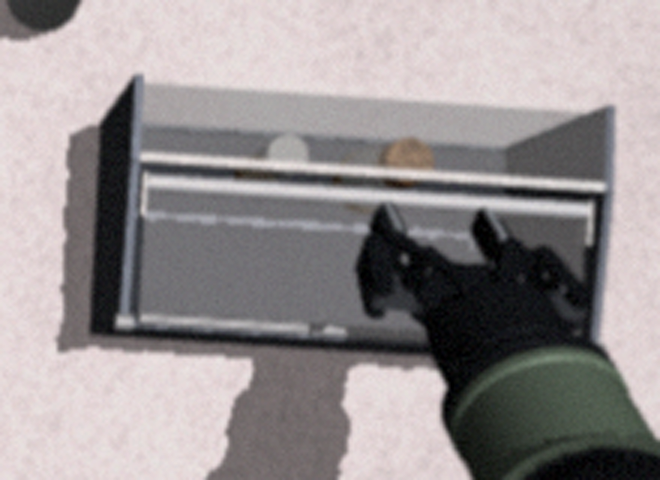

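Fingers are now touching the flap, about 1–2 N. Continuing in.

>>> {"api": "servo_tool", "payload": {"rows": [[[0.1,0,1,0,-0.4,0],[0.1,0,1,0,-0.4,0],[0.1,0,1,0,-0.4,0],[0.1,0,1,0,-0.4,0],[0.1,0,0.9,0,-0.4,0]]]}}

```text
clock: 9.0
position: [0.5352, -0.2507, 0.1016]
tool_rot: [3.136, 0.772, 3.054]
force: [0.8, -1.1, 1.5]
grip_width: 0.0604
```

```bash
python3 pl.py 44 -4.6 5 .0; python3 -c "
from h import *
s=bot.grab_frame('side');save(s,'s6.png',(110,70,230,190),5);t=bot.grab_frame('top');save(t,'t6.png',(340,105,490,220),5)"
```

```text
9.0 [ 0.5352 -0.2507  0.1016] axis [ 0.695 -0.055 -0.717] [ 0.8 -1.1  1.5] 0.0604 [ 1.15  0.76 -0.85  2.32  2.81  0.47 -0.64]
[[0.01, 0.01, 0.59, 0.0, 0.0, -0.1], [0.0, 0.01, 0.6, 0.0, 0.0, -0.1], [0.01, 0.02, 0.59, 0.0, 0.0, -0.1], [0.0, 0.01, 0.6, 0.0, 0.0, -0.1], [0.01, 0.01, 0.59, 0.0, 0.0, -0.1]]
end [ 0.5557 -0.2518  0.0801] [-179.8   44.2  175.7] err mm [-0. -0. -0.]
```

View pics/s6.png

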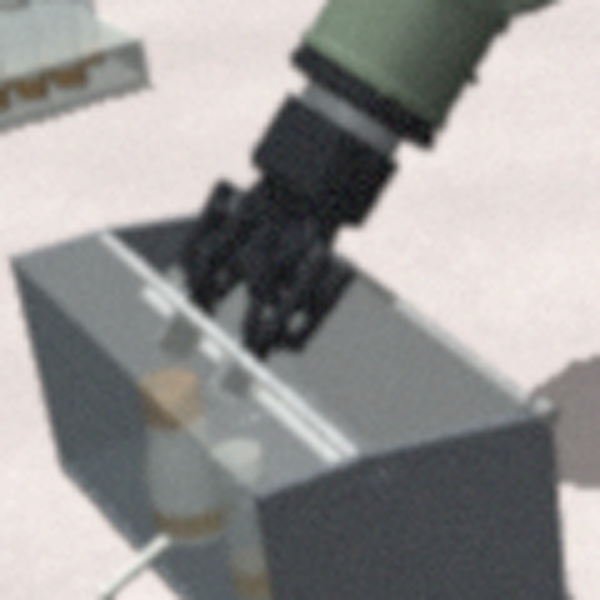

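View pics/t6.png

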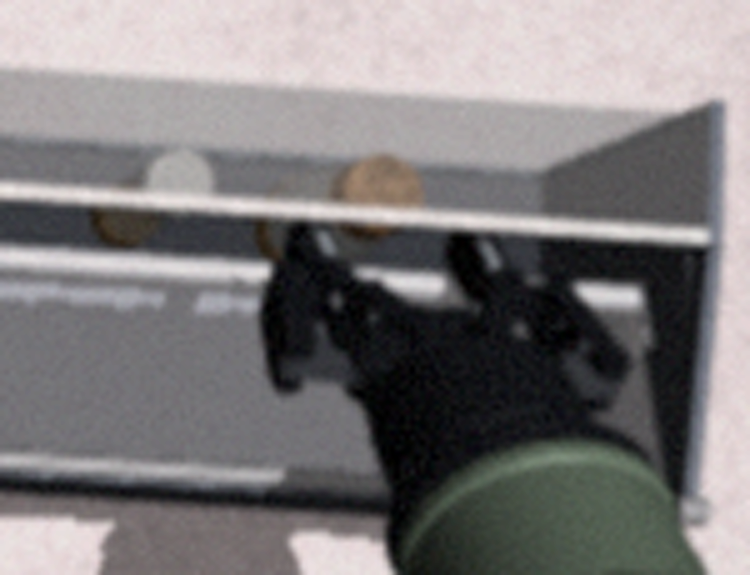

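```bash
python3 -c "
from plan import *
t=bot.grab_frame('top');p,r,_=cur()
Z=lambda q:((q-[340,105]+.5)*5-.5).round(0)
for d in(0,.008):
  for s in(-.0302,0,.0302): print(d,s,Z(proj(t,p+r.apply([0,s,-d]))))
print('cork',Z(proj(t,[.5462,-.251,.106])),'edge pm', Z(proj(t,[[.5462,-.2335,.106],[.5462,-.2685,.106]])))
print(onz(t,(340+383/5,105+192/5),.106))
f=bot.grab_frame('top')['image'][130:160,400:432].astype(int); m=((f[...,0]-f[...,2])>14)&(f[...,0]>70); ys,xs=np.nonzero(m);print(xs.min()+400,xs.max()+400,ys.min()+130,ys.max()+130)
"
```

```text
0 -0.0302 [[443. 227.]]
0 0 [[374. 222.]]
0 0.0302 [[305. 218.]]
0.008 -0.0302 [[448. 237.]]
0.008 0 [[379. 233.]]
0.008 0.0302 [[310. 229.]]
cork [[378. 194.]] edge pm [[338. 195.]
 [418. 194.]]
[ 0.54632211 -0.25408896  0.106     ]
409 423 136 146
```

In the top view the flap is tilted under the hand. The fingertips at (305,235) and (475,250) are under the roof edge, just short of the cork at (380,192), and sit a little right of it. I'll shift 3 mm left and go the last 30 mm.

>>> {"api": "servo_tool", "payload": {"rows": [[[0,0.1,0.6,0,0,0],[0,0.1,0.6,0,0,0],[0,0.1,0.6,0,0,0],[0,0,0.6,0,0,0],[0,0,0.5,0,0,0]]]}}

```text
clock: 9.82
position: [0.5553, -0.249, 0.081]
tool_rot: [3.135, 0.771, 3.054]
force: [1.2, 0.5, 2.4]
grip_width: 0.0606
```

```bash
python3 pl.py 44 -4.6 5 .0; python3 -c "
from h import *
s=bot.grab_frame('side');save(s,'s7.png',(110,70,230,190),5);t=bot.grab_frame('top');save(t,'t7.png',(340,105,490,220),5)"
```

```text
9.825 [ 0.5553 -0.249   0.081 ] axis [ 0.695 -0.055 -0.717] [1.2 0.5 2.4] 0.0606 [ 1.1   0.82 -0.82  2.28  2.81  0.5  -0.62]
[[0.0, -0.05, 0.02, 0.0, 0.0, -0.1], [0.0, -0.06, 0.02, 0.0, 0.0, -0.1], [0.01, -0.05, 0.02, 0.0, 0.0, -0.1], [0.0, -0.06, 0.02, 0.0, 0.0, -0.1], [0.0, -0.05, 0.02, 0.0, 0.0, -0.1]]
end [ 0.5557 -0.2518  0.0802] [-179.9   44.2  175.7] err mm [-0.  0.  0.]
```

View pics/s7.png

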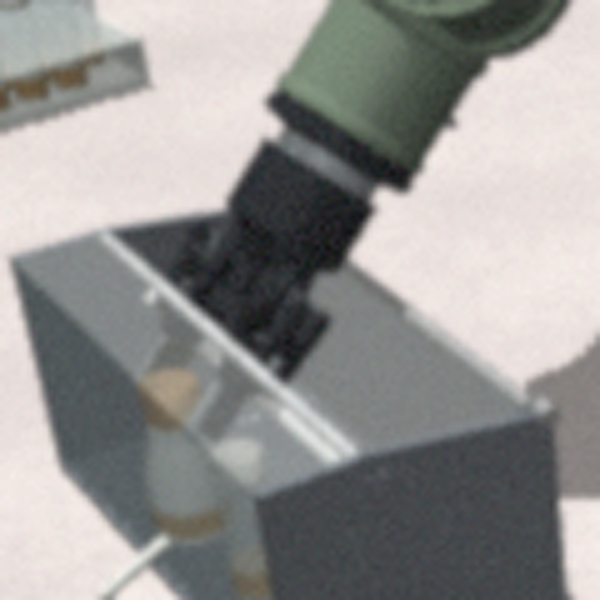

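View pics/t7.png

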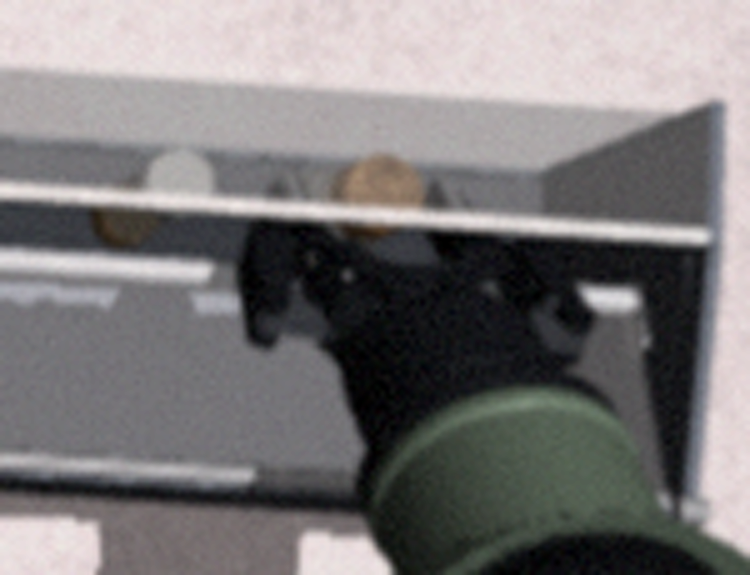

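The fingers straddle the cork at about (290,185) and (440,190) with no contact: force is 2.4 N, all from the flap. The vial still stands at (180,180). Closing.

>>> {"api": "servo_tool", "payload": {"rows": [[[0,0,0,0,0,0],[0,0,0,0,0,0],[0,0,0,0,0,0],[0,0,0,0,0,0],[0,0,0,0,0,0]]], "grip": -1, "squeeze": 60}}

```text
clock: 10.55
position: [0.5551, -0.2493, 0.0815]
tool_rot: [3.136, 0.771, 3.054]
force: [0.3, -0.3, 4.5]
grip_width: 0.0334
```

```bash
python3 pl.py 44 -4.6 5 .0; python3 -c "
from h import *
s=bot.grab_frame('side');save(s,'s8.png',(110,70,230,190),5);t=bot.grab_frame('top');save(t,'t8.png',(340,105,490,220),5)"
```

```text
10.55 [ 0.5551 -0.2493  0.0815] axis [ 0.695 -0.055 -0.717] [ 0.3 -0.3  4.5] 0.0334 [ 1.1   0.82 -0.82  2.28  2.81  0.5  -0.62]
[[0.01, -0.05, 0.03, 0.0, 0.0, -0.1], [0.0, -0.04, 0.03, 0.0, 0.0, -0.1], [0.01, -0.05, 0.03, 0.0, 0.0, -0.1], [0.01, -0.05, 0.03, 0.0, 0.0, -0.1], [0.0, -0.05, 0.03, 0.0, 0.0, -0.1]]
end [ 0.5557 -0.2518  0.0802] [-179.8   44.2  175.7] err mm [ 0.  -0.   0.1]
```

View pics/s8.png

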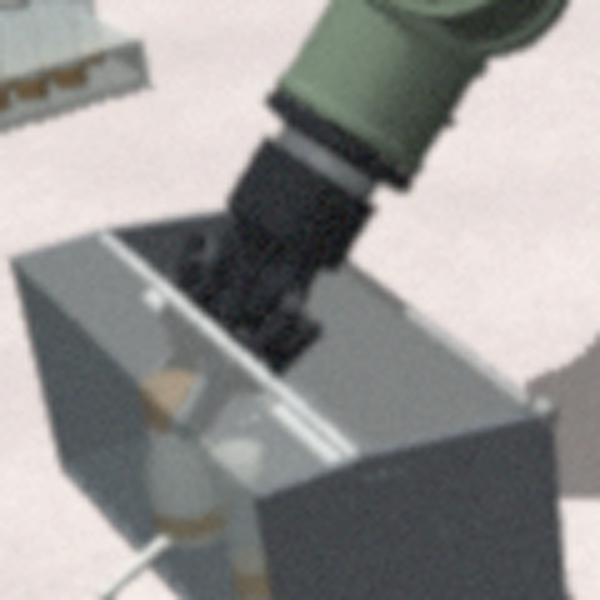

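View pics/t8.png

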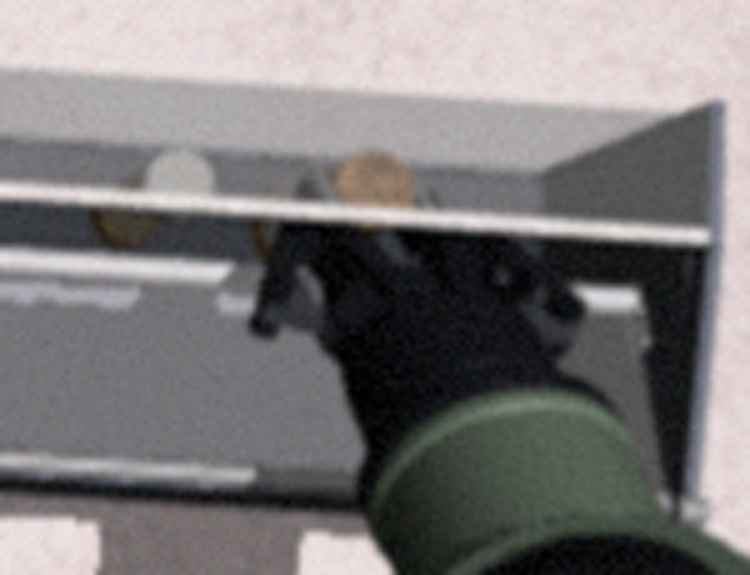

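Gripped at 33.4 mm, with the cork between the pads at about (375,187) and the bottle upright in the side view. Now forward and low first.

```bash
cat > mv.py <<'E'
# mv.py cabx cabz caby n : world move in cabinet directions (m), fixed orientation
from plan import *
dx,dz,dy,n=map(float,sys.argv[1:5]); p,r,o=cur()
c=np.array([.9968,-.08,0]);l=np.array([.08,.9968,0])
print(o["clock"],p.round(4),"axis",r.apply([0,0,1]).round(3),"y",r.apply([0,1,0]).round(3),o["force"].round(1),round(o["grip_width"],4),o["qpos"].round(2))
plan(p+dx*c+dy*l+np.array([0,0,dz]),r,int(n))
E
python3 mv.py -.025 .009 0 5;python3 mv.py -.027 .024 0 5
```

```text
10.65 [ 0.5551 -0.2493  0.0815] axis [ 0.695 -0.055 -0.717] y [0.083 0.997 0.004] [ 0.2 -0.5  4. ] 0.0337 [ 1.1   0.82 -0.82  2.28  2.81  0.5  -0.62]
[[0.23, 0.0, -0.48, 0.0, 0.0, 0.0], [0.24, 0.0, -0.48, 0.0, 0.0, 0.0], [0.23, 0.0, -0.47, 0.0, 0.0, 0.0], [0.23, 0.0, -0.48, 0.0, 0.0, 0.0], [0.23, -0.01, -0.48, 0.0, 0.0, 0.0]]
end [ 0.5302 -0.2474  0.0905] [179.7  44.2 175. ] err mm [ 0.  -0.1  0. ]
10.65 [ 0.5551 -0.2493  0.0815] axis [ 0.695 -0.055 -0.717] y [0.083 0.997 0.004] [ 0.2 -0.5  4. ] 0.0337 [ 1.1   0.82 -0.82  2.28  2.81  0.5  -0.62]
[[0.05, 0.0, -0.72, 0.0, 0.0, 0.0], [0.05, 0.0, -0.72, 0.0, 0.0, 0.0], [0.06, 0.0, -0.72, 0.0, 0.0, 0.0], [0.05, 0.0, -0.72, 0.0, 0.0, 0.0], [0.05, 0.0, -0.72, 0.0, 0.0, 0.0]]
end [ 0.5282 -0.2472  0.1055] [179.7  44.2 175. ] err mm [ 0. -0. -0.]
```

>>> {"api": "servo_tool", "payload": {"rows": [[[0.2,0,-0.5,0,0,0],[0.2,0,-0.5,0,0,0],[0.2,0,-0.5,0,0,0],[0.2,0,-0.5,0,0,0],[0.2,0,-0.5,0,0,0]]]}}

```text
clock: 11.28
position: [0.5305, -0.2472, 0.0927]
tool_rot: [3.136, 0.772, 3.054]
force: [5.9, -0.1, -2.9]
grip_width: 0.033
```

```bash
python3 mv.py -.027 .022 0 5; python3 -c "
from h import *
s=bot.grab_frame('side');save(s,'s9.png',(110,70,230,190),5);t=bot.grab_frame('top');save(t,'t9.png',(340,105,490,220),5)"
```

```text
11.275 [ 0.5305 -0.2472  0.0927] axis [ 0.695 -0.055 -0.717] y [0.083 0.997 0.004] [ 5.9 -0.1 -2.9] 0.033 [ 1.15  0.78 -0.85  2.33  2.82  0.5  -0.64]
[[0.08, 0.0, -0.69, 0.0, 0.0, 0.0], [0.08, 0.0, -0.69, 0.0, 0.0, 0.0], [0.08, 0.0, -0.7, 0.0, 0.0, 0.0], [0.08, 0.0, -0.69, 0.0, 0.0, 0.0], [0.08, 0.0, -0.69, 0.0, 0.0, 0.0]]
end [ 0.5036 -0.2451  0.1147] [179.7  44.2 175. ] err mm [0. 0. 0.]
```

View pics/s9.png

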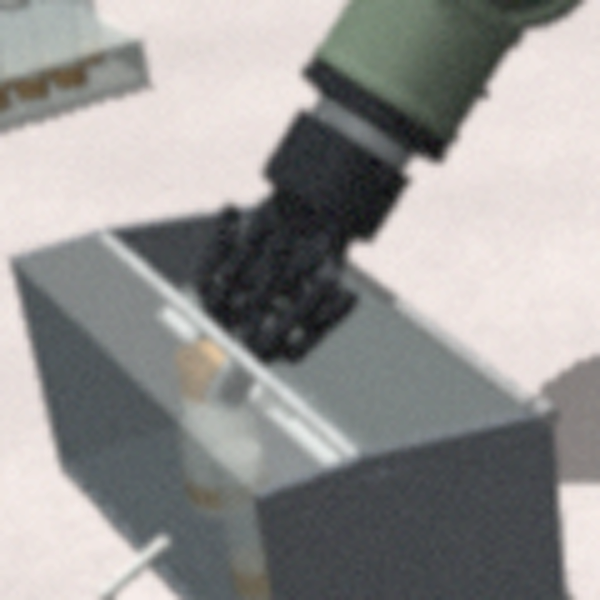

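View pics/t9.png

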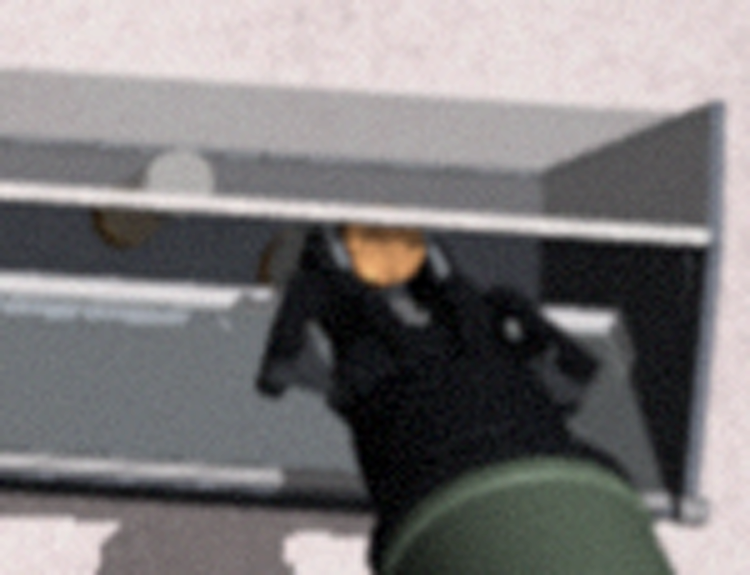

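```bash
cat > chk.py <<'E'
from jp import *
from scipy.spatial.transform import Rotation as Ro
np.set_printoptions(precision=3,suppress=True)
o=bot.observe(); q=o["qpos"]; p0,_=fk(q,X); off=o["position"]-p0; print("fk err mm",off*1e3)
R0=Ro.from_euler("xyz",o["tool_rot"])
for P in([.5036,-.245,.115],[.5036,-.245,.16],[.5036,-.245,.2],[.5036,-.245,.27]):
    for dyaw in(0,-20):
        print(P,dyaw,*ik(np.array(P)-off,Ro.from_euler('z',dyaw,degrees=True)*R0,q,q,.0005))
E
python3 chk.py
```

```text
fk err mm [-1.025 -8.844 -1.741]
[0.5036, -0.245, 0.115] 0 [ 1.214  0.717 -0.887  2.383  2.834  0.475 -0.664] 0.00011813719674207402 1.816663511976062e-05
[0.5036, -0.245, 0.115] -20 [-0.342  0.905  0.856  2.4    3.644  0.822 -2.49 ] 8.231621334789926 1.3069753583465684
[0.5036, -0.245, 0.16] 0 [ 1.258  0.588 -0.936  2.375  2.798  0.355 -0.701] 0.0003422049917901746 5.602803963023919e-05
[0.5036, -0.245, 0.16] -20 [-0.378  0.746  0.894  2.4    3.72   0.686 -2.49 ] 5.251371866428071 0.9137432705443465
[0.5036, -0.245, 0.2] 0 [ 1.315  0.477 -0.99   2.356  2.775  0.238 -0.735] 0.0006089415350270685 9.345599782405088e-05
[0.5036, -0.245, 0.2] -20 [ 1.387  0.714 -1.47   2.4    1.945  0.872 -0.269] 2.2082960750705984 0.4049422387502993
[0.5036, -0.245, 0.27] 0 [ 1.669  0.436 -1.427  2.302  1.574  0.19   0.417] 0.011250306465020099 0.003631630772294817
[0.5036, -0.245, 0.27] -20 [ 0.936  0.184 -0.743  2.352  2.023  0.276 -0.549] 0.0024465302630319948 0.0009618481996147843
```

The bottle rides upright between the pads, with the cork at (385,255) and lit past the roof edge. The flap has been pushed down and the vial is untouched. Continuing forward and up.

>>> {"api": "servo_tool", "payload": {"rows": [[[0.1,0,-0.7,0,0,0],[0.1,0,-0.7,0,0,0],[0.1,0,-0.7,0,0,0],[0.1,0,-0.7,0,0,0],[0.1,0,-0.7,0,0,0]]]}}

```text
clock: 12.0
position: [0.5024, -0.2453, 0.1142]
tool_rot: [3.136, 0.771, 3.054]
force: [2.8, -2.9, -0.4]
grip_width: 0.0329
```

```bash
python3 mv.py -.005 .04 0 5; python3 -c "
from h import *
s=bot.grab_frame('side');save(s,'s10.png',(110,70,230,190),5);t=bot.grab_frame('top');save(t,'t10.png',(340,105,490,220),5)"
```

```text
12.0 [ 0.5024 -0.2453  0.1142] axis [ 0.695 -0.056 -0.717] y [0.084 0.996 0.004] [ 2.8 -2.9 -0.4] 0.0329 [ 1.22  0.72 -0.89  2.38  2.84  0.47 -0.66]
[[-0.49, 0.0, -0.64, 0.0, 0.0, 0.0], [-0.48, 0.01, -0.65, 0.0, 0.0, 0.0], [-0.49, 0.0, -0.64, 0.0, 0.0, 0.0], [-0.48, 0.0, -0.64, 0.0, 0.0, 0.0], [-0.49, 0.0, -0.65, 0.0, 0.0, 0.0]]
end [ 0.4974 -0.2449  0.1542] [179.7  44.2 175. ] err mm [-0. -0.  0.]
```

View pics/s10.png

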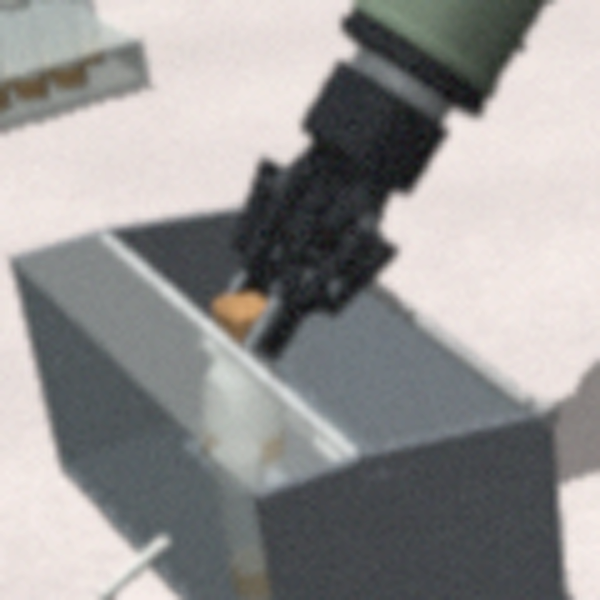

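View pics/t10.png

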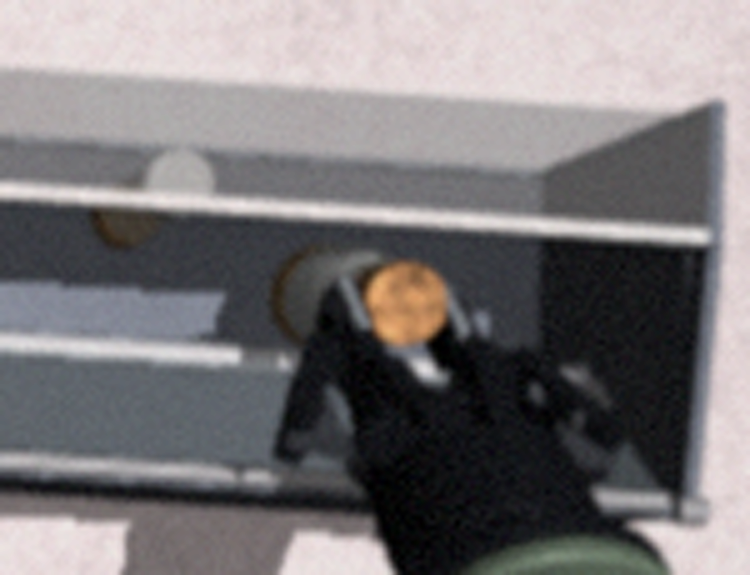

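The bottle is clear of the roof: cork at (408,303), body at (330,295), roof edge at row ~215. The flap is folded down in front of it. Lifting straight up.

>>> {"api": "servo_tool", "payload": {"rows": [[[-0.5,0,-0.6,0,0,0],[-0.5,0,-0.6,0,0,0],[-0.5,0,-0.6,0,0,0],[-0.5,0,-0.6,0,0,0],[-0.5,0,-0.6,0,0,0]]]}}

```text
clock: 12.72
position: [0.4995, -0.2447, 0.1534]
tool_rot: [3.136, 0.771, 3.054]
force: [1.9, -0.4, 0.2]
grip_width: 0.0332
```

```bash
python3 mv.py 0 .04 0 5
```

```text
12.725 [ 0.4995 -0.2447  0.1534] axis [ 0.695 -0.055 -0.717] y [0.083 0.997 0.004] [ 1.9 -0.4  0.2] 0.0332 [ 1.27  0.61 -0.93  2.37  2.81  0.37 -0.69]
[[-0.56, 0.0, -0.57, 0.0, 0.0, 0.0], [-0.56, 0.01, -0.58, 0.0, 0.0, 0.0], [-0.55, 0.0, -0.57, 0.0, 0.0, 0.0], [-0.56, 0.0, -0.57, 0.0, 0.0, 0.0], [-0.56, 0.01, -0.58, 0.0, 0.0, 0.0]]
end [ 0.4995 -0.2447  0.1934] [179.7  44.2 175. ] err mm [0. 0. 0.]
```

>>> {"api": "servo_tool", "payload": {"rows": [[[-0.6,0,-0.6,0,0,0],[-0.6,0,-0.6,0,0,0],[-0.6,0,-0.6,0,0,0],[-0.6,0,-0.6,0,0,0],[-0.6,0,-0.6,0,0,0]]]}}

```text
clock: 13.35
position: [0.4995, -0.2448, 0.1952]
tool_rot: [3.135, 0.77, 3.053]
force: [-3.8, 0.3, -3.7]
grip_width: 0.0328
```

```bash
python3 mv.py 0 .06 0 5; sed -i 's/^for P in.*/for P in([.5,-.245,.23],[.5,-.245,.26],[.49,-.1,.26],[.5,.1,.26],[.5,.21,.2],[.5,.21,.09]):/; s/(0,-20)/(0,15,30,45)/' chk.py; python3 chk.py; python3 -c "
from h import *
s=bot.grab_frame('side');save(s,'s11.png',(90,40,290,220),3)"
```

```text
13.35 [ 0.4995 -0.2448  0.1952] axis [ 0.694 -0.054 -0.718] y [0.083 0.997 0.005] [-3.8  0.3 -3.7] 0.0328 [ 1.32  0.5  -0.98  2.35  2.79  0.24 -0.72]
[[-0.84, 0.01, -0.86, 0.0, 0.0, 0.0], [-0.83, 0.0, -0.86, 0.0, 0.0, 0.0], [-0.84, 0.01, -0.87, 0.0, 0.0, 0.0], [-0.83, 0.0, -0.86, 0.0, 0.0, 0.0], [-0.84, 0.01, -0.86, 0.0, 0.0, 0.0]]
end [ 0.4995 -0.2448  0.2553] [179.6  44.1 174.9] err mm [0. 0. 0.]
fk err mm [-5.85  -0.905  0.544]
[0.5, -0.245, 0.23] 0 [ 1.494  0.479 -1.199  2.325  2.238  0.19  -0.194] 0.007403409564000395 0.0025935271361164627
[0.5, -0.245, 0.23] 15 [ 1.345  0.444 -0.872  2.277  4.38   0.19  -2.072] 9.45528333492153 3.438191383804401
[0.5, -0.245, 0.23] 30 [ 1.437  0.552 -0.974  2.281  4.38   0.19  -1.811] 29.18249846911797 10.579749296817841
[0.5, -0.245, 0.23] 45 [ 1.444  0.615 -0.997  2.285  4.38   0.19  -1.595] 51.05048120076855 18.427530748329573
[0.5, -0.245, 0.26] 0 [ 1.629  0.462 -1.369  2.3    1.699  0.19   0.321] 0.010209527510227445 0.0034808817746544633
[0.5, -0.245, 0.26] 15 [ 1.398  0.392 -0.938  2.287  4.38   0.19  -2.111] 14.769591268150744 5.3219795
[... 1295 characters left out ...]
491825760083 0.45150882353767924
[0.5, 0.21, 0.2] 30 [-1.228  0.592  0.923  2.4    3.843  0.581 -2.49 ] 4.671024770448058 0.8709302011717095
[0.5, 0.21, 0.2] 45 [ 0.5    0.484 -1.047  2.39   2.604  0.305 -0.622] 0.0009468187061871167 0.0002811505330768604
[0.5, 0.21, 0.09] 0 [-0.054  0.871 -1.009  2.365  1.962  1.298 -0.972] 0.0017831031408926518 0.0005370329799262302
[0.5, 0.21, 0.09] 15 [ 0.345  1.238 -1.47   2.4    2.125  1.525 -0.404] 9.662554370584214 1.4921659341568714
[0.5, 0.21, 0.09] 30 [-1.14   1.005  0.851  2.4    3.658  0.94  -2.49 ] 13.338713617228768 2.0189849042272328
[0.5, 0.21, 0.09] 45 [-1.086  1.283  1.088  2.4    3.863  1.45  -2.49 ] 1.4273972680724496 0.23131976026583842
```

View pics/s11.png

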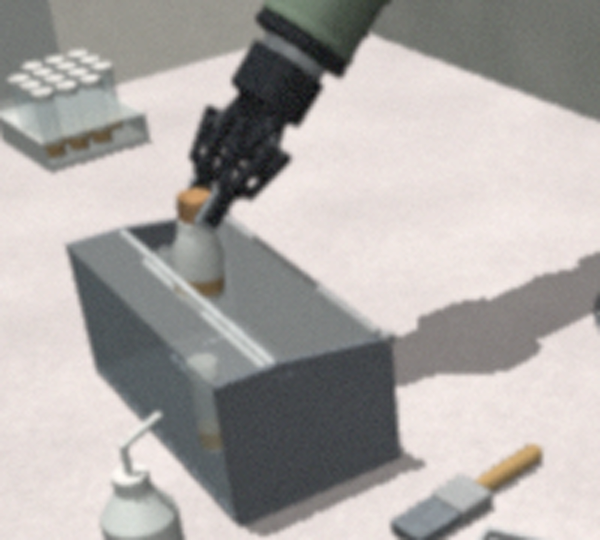

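The bottle, held upright with its foot at about (205,290), is nearly out of the opening. The flap follows behind it and the vial stands. The arm is near joint 6's lower limit, so I'll check lifting with slightly more lean and then swinging about the base.

```bash
cat > chk2.py <<'E'
from jp import *
np.set_printoptions(precision=3,suppress=True)
o=bot.observe(); q=o["qpos"]; p0,_=fk(q,X); off=o["position"]-p0
R0=Ro.from_euler("xyz",o["tool_rot"])
for dl in(0,5,10,14):
  for z in(.22,.24,.26):
    print(dl,z,*ik(np.array([.4995,-.2448,z])-off,R0*Ro.from_euler('y',-dl,degrees=True),q,q,.0005))
E
python3 chk2.py
```

```text
0 0.22 [ 1.423  0.471 -1.105  2.333  2.513  0.19  -0.467] 0.005405446791907304 0.001915039022596684
0 0.24 [ 1.545  0.476 -1.265  2.319  2.054  0.19  -0.017] 0.008381175451065932 0.0029018170734046176
0 0.26 [ 1.63   0.462 -1.37   2.302  1.712  0.19   0.309] 0.01015651360095523 0.003458379719319831
5 0.22 [ 1.45   0.522 -1.114  2.381  2.86   0.306 -0.758] 0.000248061168149305 8.186177709448553e-05
5 0.24 [ 1.5    0.473 -1.164  2.368  2.846  0.247 -0.773] 0.0004264635838307189 9.224414549745659e-05
5 0.26 [ 1.463  0.374 -1.083  2.35   3.251  0.19  -1.222] 0.018294836980026666 0.006505231380660806
10 0.22 [-0.23   1.096  1.288  2.4    4.03   1.555 -2.49 ] 3.205408113738529 0.584649364953927
10 0.24 [-0.102  0.611  0.895  2.4    4.058  1.032 -2.246] 1.0068395544514188 0.18762185815215648
10 0.26 [ 1.582  0.493 -1.238  2.4    2.997  0.321 -0.891] 0.019411346278168252 0.0036045690079557434
14 0.22 [-0.186  1.182  1.296  2.4    3.966  1.697 -2.49 ] 10.369674058407291 1.8517620826485965
14 0.24 [-0.208  1.104  1.314  2.4    4.015  1.634 -2.49 ] 8.22734490884519 1.4992063954896058
14 0.26 [-0.235  1.02   1.329  2.4    4.059  1.562 -2.49 ] 5.583184807633826 1.0350603639186804
```

>>> {"api": "servo_tool", "payload": {"rows": [[[-0.8,0,-0.8,0,-1,0],[-0.8,0,-0.8,0,-1,0],[-0.8,0,-0.8,0,-1,0],[-0.8,0,-0.8,0,-1.5,0],[-0.9,0,-0.7,0,-1.5,0]]]}}

```text
clock: 14.02
position: [0.5004, -0.2455, 0.2525]
tool_rot: [3.136, 0.877, 3.053]
force: [-0.2, -0.5, -0.7]
grip_width: 0.0332
```

```bash
python3 mv.py 0 .01 0 5;  python3 -c "
from h import *
s=bot.grab_frame('side');save(s,'s12.png',(90,20,290,220),3);t=bot.grab_frame('top');save(t,'t12.png',(280,90,500,250),3)"
```

```text
14.025 [ 0.5004 -0.2455  0.2525] axis [ 0.766 -0.062 -0.639] y [0.083 0.997 0.004] [-0.2 -0.5 -0.7] 0.0332 [ 1.54  0.47 -1.2   2.36  2.86  0.23 -0.78]
[[-0.15, 0.0, -0.13, 0.0, 0.0, 0.0], [-0.16, 0.0, -0.13, 0.0, 0.0, 0.0], [-0.15, 0.0, -0.12, 0.0, 0.0, 0.0], [-0.16, 0.0, -0.13, 0.0, 0.0, 0.0], [-0.15, 0.0, -0.13, 0.0, 0.0, 0.0]]
end [ 0.5004 -0.2455  0.2626] [179.7  50.2 175. ] err mm [ 0. -0.  0.]
```

View pics/s12.png

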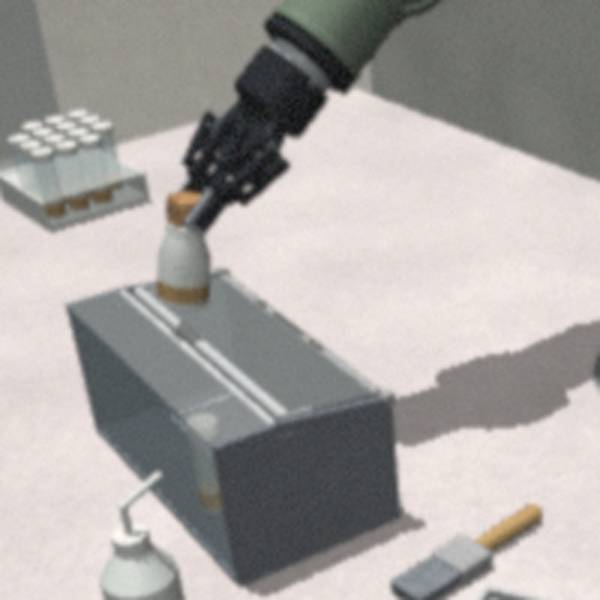

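View pics/t12.png

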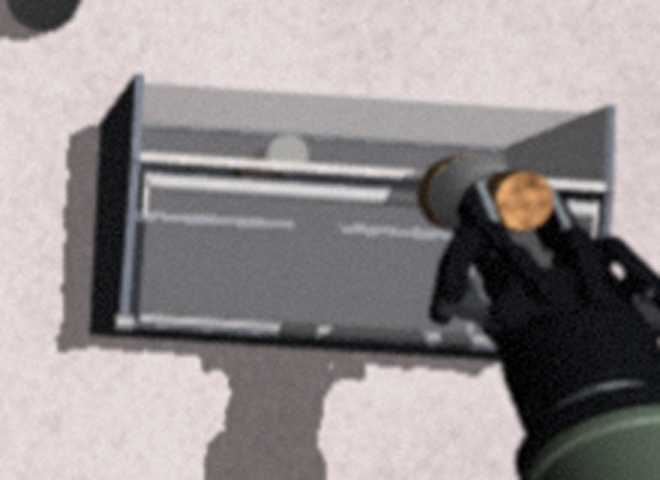

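The top view shows the flap shut: its roller line sits against the roof bar at about row 185. The bottle is above everything, with the cork at (525,200), and the vial cap is at (290,150). Now I'll check the swing clearance against the wash bottle and plan it.

```bash
cat > sw.py <<'E'
from plan import *
np.set_printoptions(suppress=True,precision=3)
import sys
n=int(sys.argv[1]); ang=float(sys.argv[2]); r1=float(sys.argv[3]); z1=float(sys.argv[4])
p,r,o=cur(); print(o["clock"],p.round(4),o["qpos"].round(2))
r0=np.hypot(p[0],p[1]);a0=np.arctan2(p[1],p[0]); cp,cr=p,r;out=[]
for i in range(1,n+1):
    u=i/n; a=a0+np.radians(ang)*u; rr=r0+(r1-r0)*u
    P=np.array([rr*np.cos(a),rr*np.sin(a),p[2]+(z1-p[2])*u]); R=Ro.from_euler('z',ang*u,degrees=True)*r
    sh=(cr.inv().apply(P-cp)*100).round(1);tu=np.degrees((cr.inv()*R).as_rotvec()).round(1)
    cp=cp+cr.apply(sh/100);cr=cr*Ro.from_rotvec(tu,degrees=True);out.append([*sh.tolist(),*tu.tolist()])
for i in range(0,n,5):print(out[i:i+5])
print(cp,cr.as_euler('xyz',degrees=True).round(1))
E
python3 sw.py 20 49.3 .572 .255; python3 - <<'E'
from h import *
t=bot.grab_frame("top");s=bot.grab_frame("side")
k=.64
print("spout base two-view",two(t,(472*k,105*k),s,(209*k,312*k)))
print("foot",onz(s,(222*k,383*k),0), "spout tip ray side z.185",onz(s,(237*k,270*k),.185))
E
```

```text
14.125 [ 0.5   -0.246  0.253] [ 1.54  0.47 -1.2   2.36  2.86  0.23 -0.78]
[[-0.6, 2.2, 0.7, -1.9, 0.0, -1.6], [-0.6, 2.3, 0.7, -1.9, 0.0, -1.6], [-0.5, 2.2, 0.7, -1.9, 0.0, -1.5], [-0.6, 2.2, 0.6, -1.9, 0.0, -1.6], [-0.6, 2.3, 0.7, -1.9, 0.0, -1.6]]
[[-0.6, 2.2, 0.7, -1.9, 0.1, -1.6], [-0.5, 2.3, 0.7, -1.9, -0.0, -1.5], [-0.6, 2.2, 0.7, -1.9, -0.0, -1.6], [-0.6, 2.3, 0.7, -1.9, -0.0, -1.6], [-0.6, 2.2, 0.7, -1.9, -0.0, -1.6]]
[[-0.6, 2.3, 0.7, -1.8, 0.0, -1.5], [-0.5, 2.2, 0.7, -1.9, 0.0, -1.6], [-0.6, 2.3, 0.7, -1.9, 0.0, -1.6], [-0.6, 2.3, 0.7, -1.9, 0.0, -1.6], [-0.6, 2.2, 0.7, -1.9, 0.0, -1.5]]
[[-0.6, 2.3, 0.7, -1.9, 0.1, -1.6], [-0.6, 2.3, 0.6, -1.9, -0.0, -1.6], [-0.5, 2.3, 0.7, -1.9, -0.0, -1.6], [-0.6, 2.2, 0.7, -1.9, -0.0, -1.6], [-0.6, 2.3, 0.7, -1.9, -0.0, -1.5]]
[0.526 0.224 0.255] [ 179.6   50.2 -135.8]
spout base two-view (array([ 0.70722256, -0.00682772,  0.13086758]), np.float64(0.004866053656476794))
foot [0.71574109 0.00551972 0.        ] spout tip ray side z.185 [0.65282721 0.00313514 0.185     ]
```

>>> {"api": "servo_tool", "payload": {"rows": [[[-0.6,2.2,0.7,-1.9,0,-1.6],[-0.6,2.3,0.7,-1.9,0,-1.6],[-0.5,2.2,0.7,-1.9,0,-1.5],[-0.6,2.2,0.6,-1.9,0,-1.6],[-0.6,2.3,0.7,-1.9,0,-1.6]]]}}

```text
clock: 14.85
position: [0.5449, -0.1326, 0.2526]
tool_rot: [3.135, 0.876, -3.013]
force: [0.9, 0.5, 0.1]
grip_width: 0.0331
```

```bash
python3 sw.py 15 37 .572 .255|head -1
```

```text
14.85 [ 0.545 -0.133  0.253] [ 1.32  0.48 -1.2   2.35  2.83  0.23 -0.75]
```

>>> {"api": "servo_tool", "payload": {"rows": [[[-0.6,2.2,0.7,-1.9,0,-1.6],[-0.5,2.3,0.7,-1.9,0,-1.5],[-0.6,2.2,0.7,-1.9,0,-1.6],[-0.6,2.3,0.7,-1.9,0,-1.6],[-0.6,2.2,0.7,-1.9,0,-1.6]]]}}

```text
clock: 15.48
position: [0.5648, -0.0135, 0.2531]
tool_rot: [3.135, 0.877, -2.797]
force: [-0.1, -0.5, -1.4]
grip_width: 0.0333
```

>>> {"api": "servo_tool", "payload": {"rows": [[[-0.6,2.3,0.7,-1.8,0,-1.5],[-0.5,2.2,0.7,-1.9,0,-1.6],[-0.6,2.3,0.7,-1.9,0,-1.6],[-0.6,2.3,0.7,-1.9,0,-1.6],[-0.6,2.2,0.7,-1.9,0,-1.5]]]}}

```text
clock: 16.1
position: [0.5585, 0.108, 0.2535]
tool_rot: [3.135, 0.878, -2.584]
force: [0.1, -0.0, -1.0]
grip_width: 0.0331
```

>>> {"api": "servo_tool", "payload": {"rows": [[[-0.6,2.3,0.7,-1.9,0.1,-1.6],[-0.6,2.3,0.6,-1.9,0,-1.6],[-0.5,2.3,0.7,-1.9,0,-1.6],[-0.6,2.2,0.7,-1.9,0,-1.6],[-0.6,2.3,0.7,-1.9,0,-1.5]]]}}

```text
clock: 16.73
position: [0.5252, 0.2256, 0.2544]
tool_rot: [3.135, 0.877, -2.368]
force: [0.6, 0.3, -0.4]
grip_width: 0.033
```

```bash
cat > fin.py <<'E'
from plan import *
import sys
F=Ro.from_euler('z',180,degrees=True)
x,y,z,l,w,n=map(float,sys.argv[1:7]); p,r,o=cur()
a=r.apply([0,0,1]); print(o["clock"],p.round(4),"lean",np.degrees(np.arccos(-a[2])).round(1),"yaw",np.degrees(np.arctan2(a[1],a[0])).round(1),o["force"].round(1),round(o["grip_width"],4),o["qpos"].round(2))
plan([x,y,z],Rt(l,w)*F,int(n))
E
python3 fin.py .526 .225 .17 44.2 44.5 8; python3 -c "
from h import *
s=bot.grab_frame('side');save(s,'s13.png',(170,80,430,330),3)"
```

```text
16.725 [0.5252 0.2256 0.2544] lean 50.3 yaw 44.8 [ 0.6  0.3 -0.4] 0.033 [ 0.66  0.49 -1.19  2.32  2.77  0.22 -0.68]
[[0.81, -0.02, 0.68, 0.0, 0.8, 0.0], [0.8, -0.01, 0.68, 0.0, 0.8, 0.0], [0.79, -0.02, 0.7, 0.0, 0.8, 0.0], [0.78, -0.01, 0.71, 0.0, 0.8, 0.0], [0.78, -0.02, 0.72, 0.0, 0.8, 0.0]]
[[0.76, -0.02, 0.73, 0.0, 0.8, 0.0], [0.75, -0.01, 0.75, 0.0, 0.8, 0.0], [0.74, -0.02, 0.75, 0.0, 0.8, 0.0]]
end [0.526 0.225 0.17 ] [ 179.7   43.9 -135.6] err mm [ 0. -0. -0.]
```

View pics/s13.png

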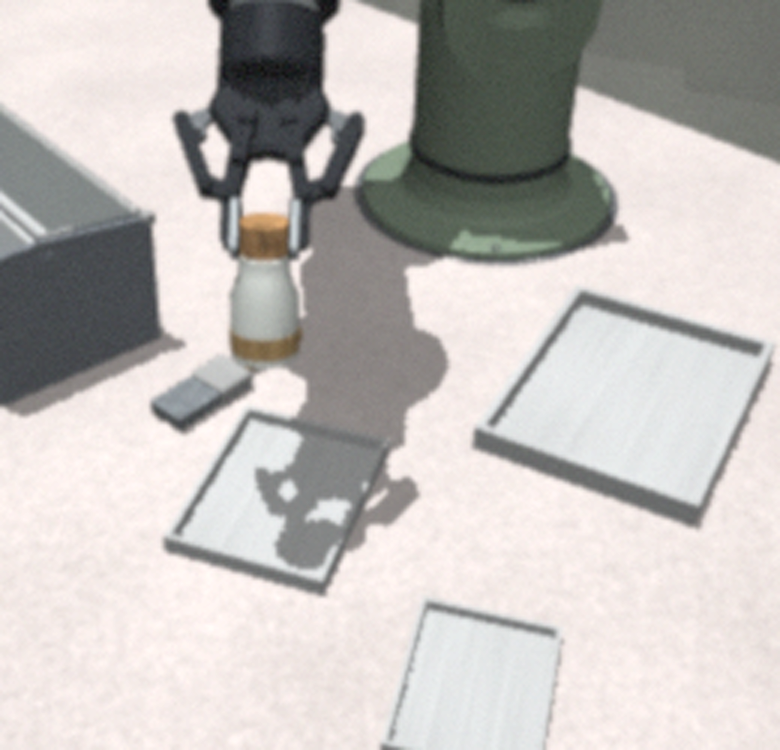

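The bottle is gripped at the cork at (265,235), high above the tray. Its tilt is about the 6° extra lean I added. Lowering and taking the lean back to 44.2°.

>>> {"api": "servo_tool", "payload": {"rows": [[[0.8,0,0.7,0,0.8,0],[0.8,0,0.7,0,0.8,0],[0.8,0,0.7,0,0.8,0],[0.8,0,0.7,0,0.8,0],[0.8,0,0.7,0,0.8,0]]]}}

```text
clock: 17.4
position: [0.5253, 0.2246, 0.2008]
tool_rot: [3.136, 0.807, -2.37]
force: [-0.2, 0.2, -0.7]
grip_width: 0.033
```

>>> {"api": "servo_tool", "payload": {"rows": [[[0.8,0,0.7,0,0.8,0],[0.8,0,0.7,0,0.8,0],[0.7,0,0.8,0,0.5,0],[0.7,0,0.7,0,0,0],[0.7,0,0.7,0,0,0]]]}}

```text
clock: 18.02
position: [0.5246, 0.2244, 0.1493]
tool_rot: [3.136, 0.771, -2.369]
force: [0.4, -0.7, -0.6]
grip_width: 0.0329
```

```bash
python3 fin.py .526 .225 .092 44.2 44.5 6; python3 -c "
from h import *
s=bot.grab_frame('side');save(s,'s14.png',(190,120,330,290),4);t=bot.grab_frame('top');save(t,'t14.png',(130,100,300,240),4)"
```

```text
18.025 [0.5246 0.2244 0.1493] lean 44.2 yaw 44.8 [ 0.4 -0.7 -0.6] 0.0329 [ 0.41  0.65 -0.95  2.34  2.74  0.37 -0.6 ]
[[0.65, -0.01, 0.7, 0.0, 0.0, 0.0], [0.65, -0.02, 0.7, 0.0, 0.0, 0.0], [0.64, -0.01, 0.7, 0.0, 0.0, 0.0], [0.65, -0.01, 0.7, 0.0, 0.0, 0.0], [0.65, -0.02, 0.7, 0.0, 0.0, 0.0]]
[[0.65, -0.01, 0.71, 0.0, 0.0, 0.0]]
end [0.526  0.225  0.0919] [ 179.7   44.2 -135.7] err mm [-0.   0.  -0.1]
```

View pics/s14.png

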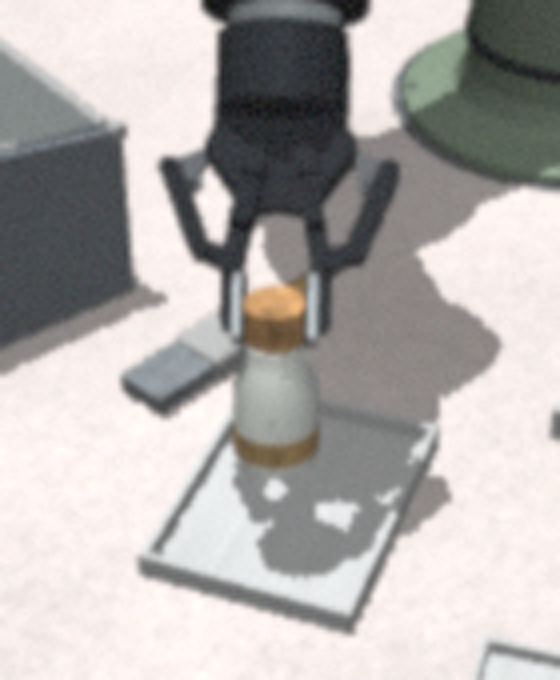

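View pics/t14.png

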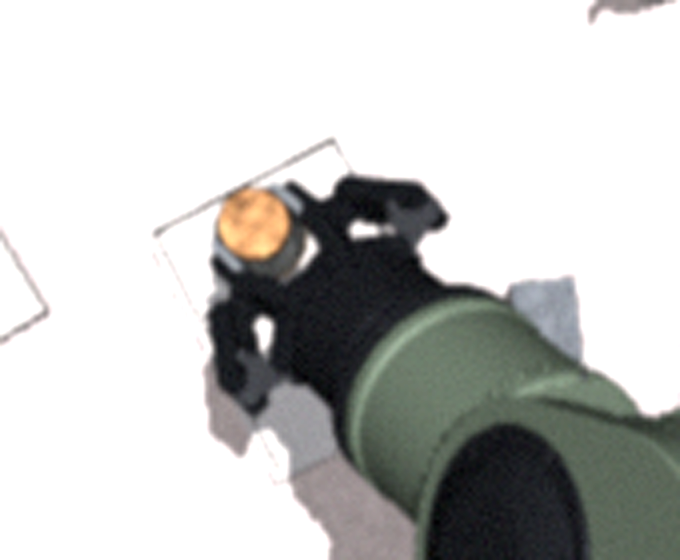

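```bash
python3 - <<'E'
from h import *
t=bot.grab_frame("top");s=bot.grab_frame("side")
T=lambda u,v:((u+.5)/4-.5+130,(v+.5)/4-.5+100)
S=lambda u,v:((u+.5)/4-.5+190,(v+.5)/4-.5+120)
print("cork two-view",two(t,T(256,222),s,S(277,302)), "top@.174",onz(t,T(256,222),.174))
# predicted upright outline in side view
c=np.array([.5208,.2199])
for z,r in((.174,.0175),(.136,.0175),(.119,.024),(.074,.024)):
    a=np.linspace(0,6.28,60);p=proj(s,np.stack([c[0]+r*np.cos(a),c[1]+r*np.sin(a),0*a+z],1)); print(z,((p.min(0)-[190,120])*4).round(),((p.max(0)-[190,120])*4).round())
E
```

```text
cork two-view (array([0.51886352, 0.21871232, 0.17123244]), np.float64(0.00358611520272416)) top@.174 [0.51974202 0.21716028 0.174     ]
0.174 [238. 280.] [303. 319.]
0.136 [240. 334.] [304. 374.]
0.119 [229. 351.] [316. 406.]
0.074 [232. 411.] [316. 467.]
```

The bottle outline matches an upright bottle (cork at 245–307, foot at row 467, against 467 predicted). Lowering on.

>>> {"api": "servo_tool", "payload": {"rows": [[[0.8,0,0.8,0,0,0],[0.8,0,0.8,0,0,0],[0.8,0,0.8,0,0,0],[0.8,0,0.8,0,0,0],[0.8,0,0.8,0,0,0]]]}}

```text
clock: 18.85
position: [0.5238, 0.224, 0.0925]
tool_rot: [3.135, 0.771, -2.369]
force: [0.8, -0.4, -0.4]
grip_width: 0.0332
```

```bash
python3 fin.py .526 .225 .0805 44.2 44.8 5
```

```text
18.85 [0.5238 0.224  0.0925] lean 44.2 yaw 44.8 [ 0.8 -0.4 -0.4] 0.0332 [ 0.37  0.8  -0.9   2.36  2.79  0.51 -0.57]
[[0.13, -0.02, 0.2, 0.0, 0.0, -0.1], [0.14, -0.01, 0.21, 0.0, 0.0, -0.1], [0.13, -0.02, 0.2, 0.0, 0.0, -0.1], [0.14, -0.02, 0.2, 0.0, 0.0, -0.1], [0.13, -0.01, 0.21, 0.0, 0.0, -0.1]]
end [0.526  0.2251 0.0805] [-179.9   44.2 -135.1] err mm [ 0.   0.1 -0. ]
```

>>> {"api": "servo_tool", "payload": {"rows": [[[0.2,0,0.2,0,0,0],[0.2,0,0.2,0,0,0],[0.2,0,0.2,0,0,0],[0,0,0,0,0,0]]]}}

```text
clock: 19.35
position: [0.5238, 0.2239, 0.0849]
tool_rot: [3.136, 0.771, -2.369]
force: [0.0, 0.9, -0.3]
grip_width: 0.033
```

>>> {"api": "servo_tool", "payload": {"rows": [[[0.1,0,0.1,0,0,0],[0.1,0,0.1,0,0,0],[0,0,0,0,0,0]]]}}

```text
clock: 19.73
position: [0.5238, 0.2239, 0.082]
tool_rot: [3.136, 0.771, -2.369]
force: [0.9, -0.1, -1.5]
grip_width: 0.0334
```

>>> {"api": "servo_tool", "payload": {"rows": [[[0.1,0,0.1,0,0,0],[0,0,0,0,0,0]]]}}

```text
clock: 19.98
position: [0.524, 0.2241, 0.0809]
tool_rot: [3.136, 0.772, -2.369]
force: [0.4, -0.3, 2.2]
grip_width: 0.0332
```

>>> {"api": "servo_tool", "payload": {"rows": [[[0.05,0,0.05,0,0,0],[0,0,0,0,0,0]]]}}

```text
clock: 20.23
position: [0.5243, 0.2244, 0.0807]
tool_rot: [3.137, 0.773, -2.368]
force: [-0.4, -0.0, 10.7]
grip_width: 0.033
```

```bash
python3 -c "
from h import *
print(bot.observe()['force'])
s=bot.grab_frame('side');save(s,'s15.png',(190,120,330,290),4)"
```

```text
[-0.41495353 -0.04847375 10.69132125]
```

View pics/s15.png

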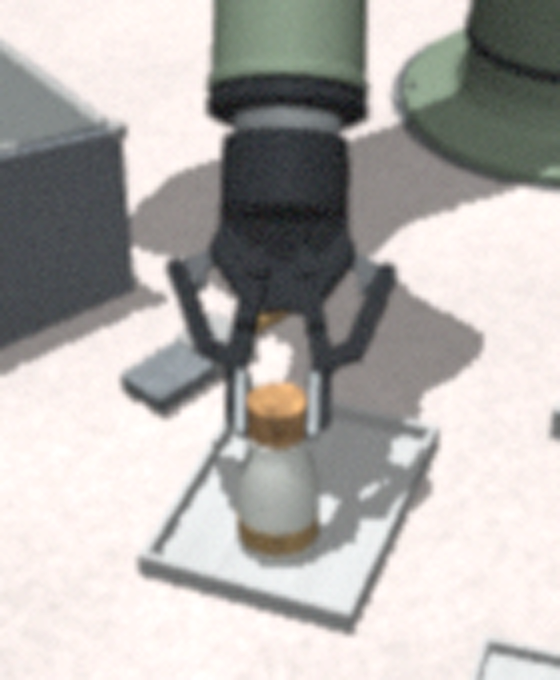

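The bottle stands in the tray with its foot at (277,545), and a 10.7 N reaction confirms floor contact. Releasing, then backing off along the fingers.

>>> {"api": "servo_tool", "payload": {"rows": [[[0,0,0,0,0,0],[0,0,0,0,0,0],[0,0,0,0,0,0],[0,0,0,0,0,0],[0,0,0,0,0,0]]], "grip": 0.6}}

```text
clock: 20.9
position: [0.5237, 0.2239, 0.0799]
tool_rot: [3.136, 0.771, -2.369]
force: [0.0, -0.7, 0.1]
grip_width: 0.0683
```

>>> {"api": "servo_tool", "payload": {"rows": [[[0,0,-1,0,0,0],[0,0,-1,0,0,0],[0,0,-1,0,0,0],[0,0,-1,0,0,0],[0,0,-1,0,0,0]]]}}

```text
clock: 21.52
position: [0.4987, 0.1989, 0.1164]
tool_rot: [3.136, 0.771, -2.369]
force: [0.4, 0.1, -1.3]
grip_width: 0.0684
```

```bash
python3 fin.py .45 .19 .2 44 44.8 5; python3 -c "
from h import *
s=bot.grab_frame('side');save(s,'s16.png',(190,120,330,290),4)"
```

```text
21.525 [0.4987 0.1989 0.1164] lean 44.2 yaw 44.7 [ 0.4  0.1 -1.3] 0.0684 [ 0.46  0.73 -0.96  2.42  2.81  0.48 -0.58]
[[-0.58, 0.56, -1.77, 0.0, 0.0, -0.1], [-0.57, 0.56, -1.77, 0.0, 0.0, -0.1], [-0.58, 0.56, -1.77, 0.0, 0.0, -0.1], [-0.58, 0.56, -1.76, 0.0, 0.0, -0.1], [-0.58, 0.56, -1.77, 0.0, 0.0, -0.1]]
end [0.45   0.19   0.1999] [-179.8   44.2 -135. ] err mm [-0.   0.  -0.1]
```

View pics/s16.png

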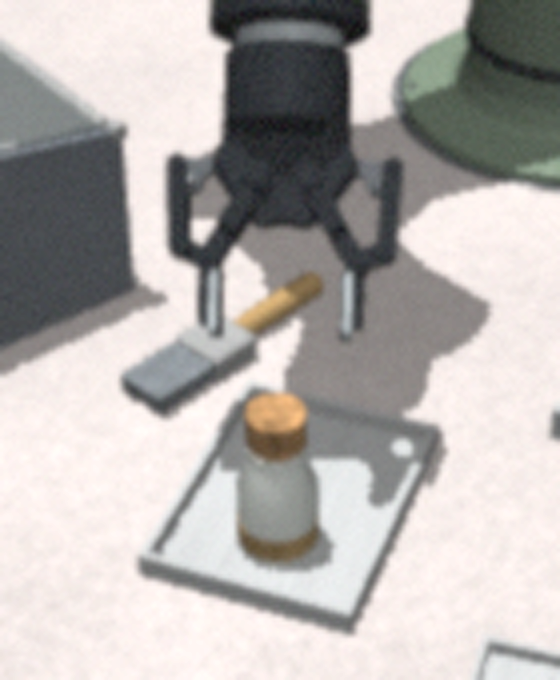

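The bottle stands free, upright inside the tray, and the fingers are clear of it. Moving straight up for a final look.

>>> {"api": "servo_tool", "payload": {"rows": [[[-1.0,0,-1.0,0,0,0],[-1.0,0,-1.0,0,0,0],[-1.0,0,-1.0,0,0,0],[-1.0,0,-1.0,0,0,0],[-1.0,0,-1.0,0,0,0]]]}}

```text
clock: 22.2
position: [0.4998, 0.1998, 0.187]
tool_rot: [3.136, 0.771, -2.369]
force: [-0.1, -0.5, 0.0]
grip_width: 0.0683
```

>>> {"api": "servo_tool", "payload": {"rows": [[[0,0,0,0,0,0],[0,0,0,0,0,0],[0,0,0,0,0,0],[0,0,0,0,0,0],[0,0,0,0,0,0]]]}}

```text
clock: 22.82
position: [0.4998, 0.1999, 0.1863]
tool_rot: [3.135, 0.771, -2.369]
force: [0.3, 0.8, -0.0]
grip_width: 0.068
```

```bash
python3 - <<'E'
from h import *
print(bot.observe()["qd"].round(3),bot.observe()["force"].round(1))
s=bot.grab_frame('side');t=bot.grab_frame('top');save(s,'s17.png',None,1.5);save(t,'t17.png',None,1.5)
S=lambda u,v:((u+.5)/4-.5+190,(v+.5)/4-.5+120)
p=onz(s,S(278,540),.005);print("foot approx",p); q=p[:2]-[.494,.2065];c,n=np.cos(np.radians(26.5)),np.sin(np.radians(26.5));print("in tray",q@[c,n],q@[-n,c])
E
```

```text
[-0.001 -0.004  0.001 -0.003 -0.    -0.002 -0.   ] [ 0.3  0.8 -0. ]
foot approx [0.52796435 0.22883448 0.005     ]
in tray 0.0403614579860074 0.004833073980678374
```

View pics/s17.png

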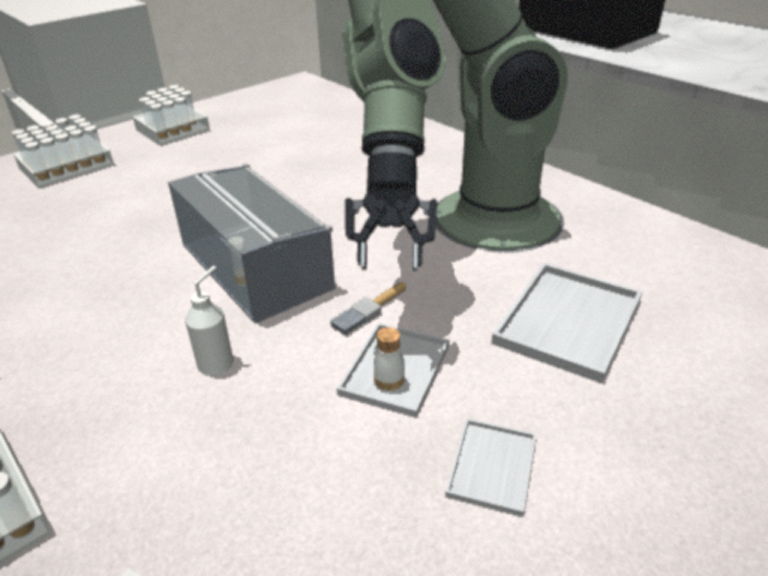

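View pics/t17.png

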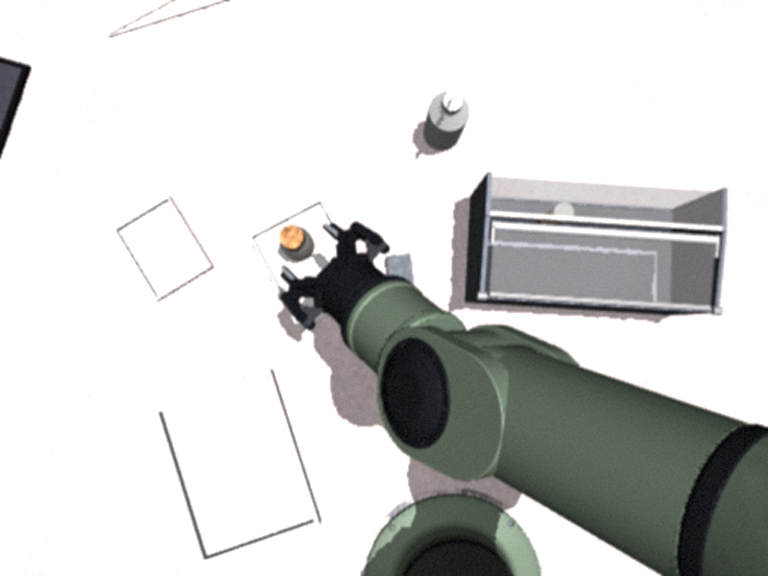

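The bottle is upright in the middle tray, the flap is shut, and the vial stands (cap at (563,210) in the top view). The wash bottle and brush are where they were, and the arm is at rest touching nothing. Handing in.

```bash
python3 -c "
from workcell import bot
print(bot.observe()['clock'],bot.job_done())"
```

```text
the job is handed in; nothing more can be done
22.925 None
```

The stock bottle is standing upright in the middle-sized tray, and I handed the job in at 22.9 s of the 54 s allowed. I pushed the flap in with the leaned hand and gripped the bottle by its cork under the roof. I brought it forward low, lifted it out, swung it to the tray, and let go once it stood there.

**Last checks:**
- **Bottle:** it stood upright in the tray after release. I felt about 11 N from the tray floor before letting go.
- **Cabinet:** the flap is shut and the vial is standing in its place.
- **Bystanders:** the wash bottle and brush look unmoved.
- **Arm:** at rest with the fingers clear of everything, measured force under 1 N. Between moves the wrist force never read above 11 N.

**Readings that disagreed:**
- **Grip width:** the gripper closed to about 33 mm on the 35 mm cork, but the grip held without slipping.
- **Bottle position:** my rough pixel estimate of the foot was about 4 cm from the tray centre, where I had aimed for 3 cm. That is still inside the walls by at least 1.5 cm.

The first approach ran wrist joints 5 and 6 to their range limits. I backed off and turned the wrist to its other configuration before touching anything.

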